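# Fit the partition and lock the junction box cover

## Robot

A 6-joint arm with a two-finger parallel gripper is mounted at the origin on the work surface. World frame = base frame: x ahead of the robot, y to its left, z up, the work surface at z = 0. Lengths are in m, angles in rad, forces in N, time in s.
With the tool pointing down it reaches from about 0.35 to 0.925 m from the base axis. Payload 6.4 kg.
Tool frame: the origin (TCP) lies on the front face of the gripper's body, between the roots of the fingers; the fingertips stand 73 mm ahead of it and the grasp point (between the pads) lies 54 mm ahead of it; z points along the fingers, x is the direction in which the jaws open and shut, and the axes are right-handed (so a half turn about z gives the same grasp; the last joint's range is limited). The gripper opens to 85 mm and grips with 20 to 120 N. Pads are 22 mm wide; open, the fingers measure 114 mm over their backs; the gripper's body (76 mm by 85 mm) begins 54 mm behind the grasp point. The pads swing forward as they close: fully open they stand 13 mm farther back than shut.
Start: joints at [-1.476, 0.245, 1.558, -0, 1.339, -0.174], TCP at [0.173, -0.627, 0.304] pointing down, gripper open.
Joint ranges: [-3.13, 3.13], [-1.02, 2.26], [0.13, 2.54], [-0.95, 4.09], [0.21, 2.88], [-2.74, 2.74]. Speed limits (rad/s): [2.57, 2.57, 3.14, 3.14, 3.14, 3.14].

## Interface

Orientations are given as [roll, pitch, yaw] about the fixed x, y, z axes, in that order (R = Rz(yaw) Ry(pitch) Rx(roll)).
In Python, from rig import get_obs, imaging, job gives the robot as it stands.
- The arm moves only by the tool carry_out, never from a script. Its argument "deltas" is a list of rows, each an object of numbers: "x", "y", "z": the shift along the tool's x, y, z in mm; "wx", "wy", "wz": the turn, a rotation vector about the tool's x, y, z in degrees; "jaw": the opening, from 0 (shut) to 1 (fully open). A call has 1 to 12 rows; each row shifts and turns the commanded pose from where the row before left it, along the tool's axes as they then stand; what a row does not reach is not made up. A row lasts 1/10 s, in which the tool goes at most 50 mm and 8.59 degrees, less where a joint would pass 70% of its speed; a pose out of reach is approached as far as the arm can. A call is refused whole if a number of a shift passes 50 or a number of a turn 8.59, either way. A call with a gripper value outside its range is refused whole. The fingers move at their own pace and stop on an object; "squeeze" is the grip in N (left out, the last holds). Time passes only in rows, so rows that do not move let the fingers close. It gives the time, the measured TCP pose, the force and the opening at its end, in the units of the state.
- get_obs(): the state, without advancing time (a new reading comes with each control period).
- imaging.grab_frame(name): name is "side" or "top"; returns (picture, depth): 420x560x3 uint8, blue, green, red; 420x560 float32, m along the optical axis (not along the pixel's ray), 0 where there is no reading.
- imaging.camera_params(name): a dict with "fx", "fy", "cx", "cy" (pixels), "origin" and "rotation" of the camera in the world. Camera axes: x right, y up, looking along -z (the intrinsics and any distortion apply to the point x, -y, -z); pixel columns grow to the right and rows downward; lengths in m; the calibration is good to about 2 mm. A picture is of the moment at which its call begins. camera_params takes no time and is no camera call.
- job.hand_in(): hands the job in, once; it reports no verdict.
The state is a dict: "time_s": time; "qpos": joint angles; "joint_velocities": joint speeds; "effort": joint torques, N m; "tool_pos": TCP position; "orientation": TCP orientation; "ft_force": force on the tool from outside, world axes, zero at the start; "ft_torque": the same for the moment, N m; "grip_width": finger opening in m.
Only numpy, scipy, OpenCV 4.12 (cv2) and the standard library are available. Lean on these libraries where they do the work, as an engineer would, in place of code of your own. Each camera call takes 0.05 s, during which the arm holds its last target.

## Task

Stand the orange partition in the junction box: lift it out of its sloping rack, turn it upright and lower it edge-on into the guide slot inside the grey box until it rests on the box floor. Then swing the box's cover fully shut and lock it: push the red quarter-turn stud in against its spring, turn it clockwise a quarter turn while it is in, and let it spring back so that it catches. Leave the other things on the bench where they are, and let go of everything.

Things in the scene. Friction and masses are not known exactly. Their poses are not given: they have to be found in the camera images.
- plate_mid (a point): Centre of the loose orange partition: flat plate 6 mm thick (own x), 108 wide (own y), 70 tall (own z, up to its top edge), 60 to 130 g; same both ways round. It starts in the rack, z axis leaning 30 degrees from vertical, top edge towards the robot (rack's -x). Its upper 42 mm stands free of the rack on both faces; it slides out along its own z.
- rack: Black sloping rack, fixed; origin at the centre of its underside, z up. Foot 110 mm (x) by 100 mm (y), 8 mm high; the plate stands in a 9 mm wide sloping trough, 90 mm long along y; highest point of the rack itself 51 mm above the bench.
- box: Grey junction box, fixed, open-topped under its cover. Origin at the centre of its underside, z up; 180 mm along x, 130 along y, rim 80 mm above the bench, walls and floor 5 mm. The cover's hinge runs along the +y rim. Inside, a steel bracket for the stud at x 2 to 48, y -54 to -18 mm, up to 78 mm high. Black fittings on the +x wall.
- slot (a point): Foot of the guide slot, on the box floor (5 mm up), at x -42 mm, y 0 of the box, axes as the box's. The plate stands here upright, its faces square to x, its width along y. Two pairs of ribs on the +y and -y walls, 13 mm deep: gap 12 mm in x up to 52 mm above the bench, flaring to 26 mm at 67 mm. Length 120 mm in y. Seated, the plate's centre is 35 mm above this point, its top 5 mm below the rim.
- lid (a joint): Cover angle, rad: 0 shut on the rim, 1.57 upright, more as it leans out over the box's +y side; starts at 1.75 to 2.0, stop at 2.15. Stiff hinge (0.4 N m): it stays where it is left. Close it by pushing on its outer face until it stops at 0.
- hinge_mid (a point): Middle of the hinge line (along the box's x), 80 mm above the bench, on the box's +y rim. The cover is a flat grey plate, 180 mm along the hinge, 130 mm from hinge to free edge, 6 mm thick; its inner face passes through the hinge line, and shut it reaches from here to the box's -y rim.
- lid_push (a point): A clear place to push the cover: on its outer face, 100 mm from the hinge, 67 mm from the stud's axis towards the box's -x. Its x axis runs along the hinge, z points out of the outer face (up when shut), -y to the free edge.
- wing (a point): Grip point of the stud's red wing, on the stud's axis, 38 mm off the cover's outer face. Wing: bar 56 mm long (own x), 14 thick (y), 35 high (z, out of the cover); top 14 mm above this point, lower edge 21 below it, over a black collar 32 mm across. Captive in the cover 101 mm from the hinge, at the box's x 25 mm (y -36 when shut). It starts parallel to the hinge.
- press (a joint): How far the stud is pushed into the cover, m: 0 out, 0.010 fully in; spring 4 N at first, 9 N fully in. With the cover shut it turns only while in by more than about 0.007. After the quarter turn it springs back to about 0.003, caught: it cannot turn back or come out. Let go half-way round it stays at about 0.007, not locked.
- turn (a joint): Stud angle, rad, clockwise seen from outside the cover: 0 as found, about 1.57 in the catch, wing across the hinge direction (it drops in from about 1.45 on); stop at 1.7. Turning it while pushed in takes under 0.1 N m.
- screwdriver: Bystander, to be left alone: screwdriver, 190 mm long, lying on the bench; origin at the centre of its underside.
- wrench: Bystander, to be left alone: wrench, 160 mm long, lying on the bench; origin at the centre of its underside.
- cleaner: Bystander, to be left alone: spray can, 52 mm across, 150 mm tall; origin at the centre of its underside.
- tape: Bystander, to be left alone: roll of black tape, 90 mm across, 19 mm high; origin at the centre of its underside.
- pot: Bystander, to be left alone: open steel cup, 70 mm across, 60 mm high; origin at the centre of its underside.
- spare: Bystander, to be left alone: spare grey cover plate, 80 x 110 x 6 mm, lying flat; origin at the centre of its underside.
- tray: Blue open tray, 100 x 120 x 35 mm, fixed to the bench next to the rack, either nearer the robot or farther; origin at the centre of its underside.

How it is judged:
On the way, in this order (a step that is already met when the one before it is completed fails the run):
1. the partition stands in the slot, on the box floor (z of plate_mid in the frame of slot between 0.03 and 0.04 m and x of plate_mid in the frame of slot between -0.007 and 0.007 m and y of plate_mid in the frame of slot between -0.012 and 0.012 m and angle between plate_mid's own z axis and vertical below 0.2 rad), for 0.2 s.
2. the cover is swung shut (all of step 1 and value of joint lid below 0.04 rad), for 0.1 s.
3. the stud has turned a quarter turn and sprung back into its catch (all of step 2 and value of joint turn above 1.38 rad and value of joint press between 0.0015 and 0.005 m), for 0.2 s.
At the end, for the whole second after the job is handed in: Partition upright in the slot on the box floor (centre within 7 mm of the slot's in x, 12 mm in y, 5 mm in height, tilt under 0.2 rad), cover shut (under 0.04 rad), stud turned more than 1.38 rad and sprung back into its catch (1.5 to 5 mm in); everything at rest and let go (all of step 3 and velocity of joint each of lid, turn below 0.05 rad/s); the robot touches nothing.
It fails at once if a bystander was pushed away or knocked over (moved more than 40 mm) (distance of any of screwdriver, wrench, cleaner, tape, pot, spare from where it was at the start of the episode above 0.04 m).
It also fails if it takes over 70 s, if anything falls off the work surface, if the arm or the gripper's body presses on something with over 40 N, if the wrist force passes 120 N, or if a joint passes its speed limit or range.

## Working session

There is one attempt and no reset: what is moved stays moved. The work goes in short steps, Python scripts to look and compute and a tool call to move; the robot and the scene stay as the last step left them, time stands still between calls to the robot, and variables do not carry over. Pictures are saved under pics/ and viewed, and the job is handed in when it is done.

Besides the shell and the picture viewer there is one more tool, called after "Request:" as name(argument=value, ...), one argument or row to a line, values as JSON. carry_out: Moves the arm, as the interface text tells. Its arguments: {"type":"object","properties":{"deltas":{"type":"array"},"squeeze":{"type":"number"}},"required":["deltas"]}

```bash
ls; mkdir -p pics; python3 - <<'E'
from rig import get_obs, imaging, job
import cv2,numpy as np
print(get_obs())
for n in("side","top"):
    p=imaging.camera_params(n);print(n,p)
    im,d=imaging.grab_frame(n);cv2.imwrite(f"pics/{n}0.png",im);np.savez(f"pics/{n}0.npz",im=im,d=d)
    print((d==0).mean())
E
```

```text
pics
{'time_s': 0.0, 'qpos': array([-1.47609388e+00,  2.45830745e-01,  1.55901211e+00, -1.21402046e-05,
        1.33870868e+00, -1.74126320e-01]), 'joint_velocities': array([ 1.06039602e-03,  2.47843718e-04,  1.67782731e-06, -1.15454031e-03,
        8.73546272e-04,  1.04538300e-03]), 'effort': array([-3.75363834e-04, -4.29507709e+01, -3.26126146e+01, -2.27975065e-04,
        5.16728178e-03, -1.30759736e-05]), 'tool_pos': array([ 0.17258841, -0.62623306,  0.30277055]), 'orientation': array([-3.14126491e+00,  1.93130676e-03, -1.30196444e+00]), 'ft_force': array([ 0.43104211, -0.3303076 ,  0.32855019]), 'ft_torque': array([0.0283173 , 0.03591216, 0.03440521]), 'grip_width': 0.08523165077785633}
side {'fx': 398.6908209947763, 'fy': 398.6908209947763, 'cx': 278.3513086738593, 'cy': 214.49782428425877, 'origin': array([0.24738562, 0.58943595, 0.82315667]), 'rotation': array([ 7.31472868e-01, -2.59781786e-03, -2.63173439e+00])}
0.004085884353741497
top {'fx': 527.8020392659774, 'fy': 527.8020392659774, 'cx': 277.4434800007494, 'cy': 216.46886090566454, 'origin': array([0.46383599, 0.04801164, 1.34631759]), 'rotation': array([ 0.0742632 , -0.0073932 , -1.58358798])}
0.004005102040816327
```

View pics/side0.png

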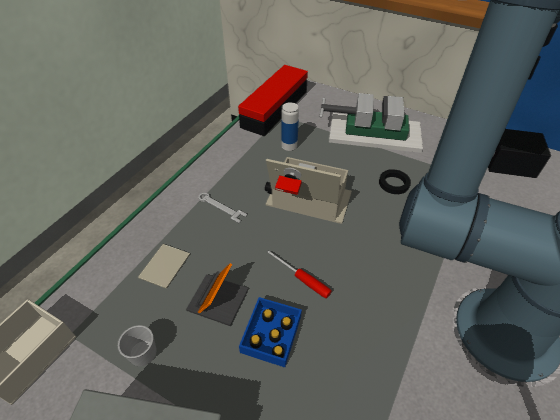

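View pics/top0.png

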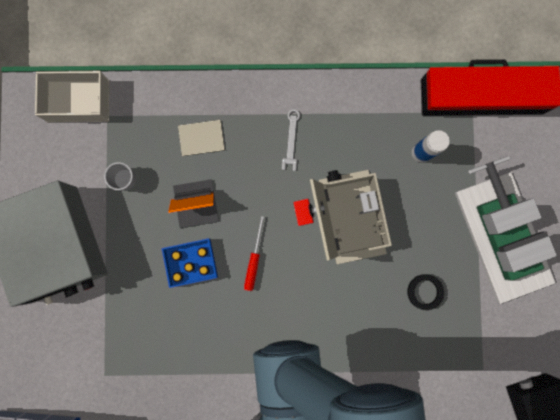

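```bash
cat > h.py <<'E'
import numpy as np,cv2
from scipy.spatial.transform import Rotation as R
from rig import get_obs, imaging
def cam(n):
    p=imaging.camera_params(n); return p,R.from_euler('xyz',p['rotation']).as_matrix(),np.array(p['origin'])
def cloud(n,d):
    p,M,o=cam(n); v,u=np.mgrid[:d.shape[0],:d.shape[1]]
    c=np.stack([(u-p['cx'])/p['fx']*d,-(v-p['cy'])/p['fy']*d,-d],-1)
    return c@M.T+o
def ray(n,u,v):
    p,M,o=cam(n); r=M@np.array([(u-p['cx'])/p['fx'],-(v-p['cy'])/p['fy'],-1.]); return o,r
def onplane(n,u,v,z):
    o,r=ray(n,u,v); return o+r*(z-o[2])/r[2]
def proj(n,X):
    p,M,o=cam(n); c=(np.atleast_2d(X)-o)@M; return np.stack([p['cx']+p['fx']*c[:,0]/-c[:,2],p['cy']+p['fy']*c[:,1]/c[:,2]],-1)
def snap(n,tag):
    im,d=imaging.grab_frame(n); cv2.imwrite(f"pics/{n}{tag}.png",im); np.savez(f"pics/{n}{tag}.npz",im=im,d=d); return im,d
def load(n,tag):
    f=np.load(f"pics/{n}{tag}.npz"); return f['im'],f['d']
E
python3 - <<'E'
from h import *
for n in("top","side"):
    im,d=load(n,"0");P=cloud(n,d)
    hsv=cv2.cvtColor(im,cv2.COLOR_BGR2HSV)
    tab=P[np.abs(P[...,2])<0.02]; print(n,"table z",np.median(tab[:,2]))
    inb=(P[...,0]>0.3)&(P[...,0]<0.95)&(abs(P[...,1])<0.5)
    org=(hsv[...,0]>=5)&(hsv[...,0]<=18)&(hsv[...,1]>180)&(hsv[...,2]>120)&inb
    k,l,s,c=cv2.connectedComponentsWithStats(org.astype(np.uint8)); j=1+np.argmax(s[1:,4]); m=l==j
    X=P[m]; mu=X.mean(0); w,V=np.linalg.eigh(np.cov(X.T)); print("orange",s[j],mu,np.sqrt(w),"normal",V[:,0])
    print(" long",V[:,2], X.min(0),X.max(0))
    red=((hsv[...,0]<4)|(hsv[...,0]>175))&(hsv[...,1]>180)&(hsv[...,2]>100)&inb
    k,l,s,c=cv2.connectedComponentsWithStats(red.astype(np.uint8))
    for j in range(1,k):
        if s[j,4]>60: print("red",s[j],P[l==j].mean(0),P[l==j].min(0),P[l==j].max(0))
    # upscaled crops
    if n=="top": cv2.imwrite("pics/topbox.png",cv2.resize(im[150:280,270:410],None,fx=5,fy=4.5)); cv2.imwrite("pics/toprack.png",cv2.resize(im[160:300,140:290],None,fx=5,fy=4))
    else: cv2.imwrite("pics/sidebox.png",cv2.resize(im[140:230,250:370],None,fx=6,fy=6)); cv2.imwrite("pics/siderack.png",cv2.resize(im[240:370,170:310],None,fx=5,fy=4.5))
E
```

```text
top table z -0.00023186983766476654
orange [169 194  44  19 491] [0.59340191 0.24637905 0.07467056] [0.00770484 0.03067706 0.08471682] normal [0.97691616 0.16002581 0.1415152 ]
 long [-0.11375285 -0.17103808  0.97867577] [0.46383599 0.04801164 0.00578653] [0.61860387 0.30139511 1.34631759]
red [ 427   67   71   42 2759] [ 0.86674295 -0.41378532  0.09348477] [ 0.46383599 -0.49998535  0.05972057] [0.92106073 0.04801164 1.34631759]
red [294 199  19  26 350] [ 0.56020829 -0.01803005  0.17890171] [ 0.46383599 -0.03862548  0.16372506] [0.58946328 0.04801164 1.34631759]
red [244 253  15  37 328] [0.42542972 0.10387101 0.02647744] [0.38180558 0.04801164 0.00907899] [0.47136859 0.12288048 1.34631759]
side table z 0.001183234829078672
orange [198 263  34  50 329] [0.58888881 0.25550687 0.07433538] [0.0015354  0.01912008 0.03309456] normal [0.8324142  0.14047369 0.53605387]
 long [ 0.0733032  -0.98674928  0.1447498 ] [0.56998907 0.19389723 0.03113273] [0.61417481 0.30484111 0.09215724]
red [238  84  49  38 973] [ 0.86648602 -0.40225325  0.08664652] [ 0.81824172 -0.4999118   0.05820235] [ 0.91900784 -0.33601955  0.0951512 ]
red [275 176  26  19 322] [ 0.55803345 -0.01623099  0.17181938] [ 0.52914287 -0.03938804  0.15724174] [0.58881704 0.00309105 0.17912552]
red [295 269  36  29 392] [0.4221397  0.10932636 0.02218856] [0.37704908 0.08782074 0.00936428] [0.47093984 0.12493806 0.03041717]
```

View pics/topbox.png

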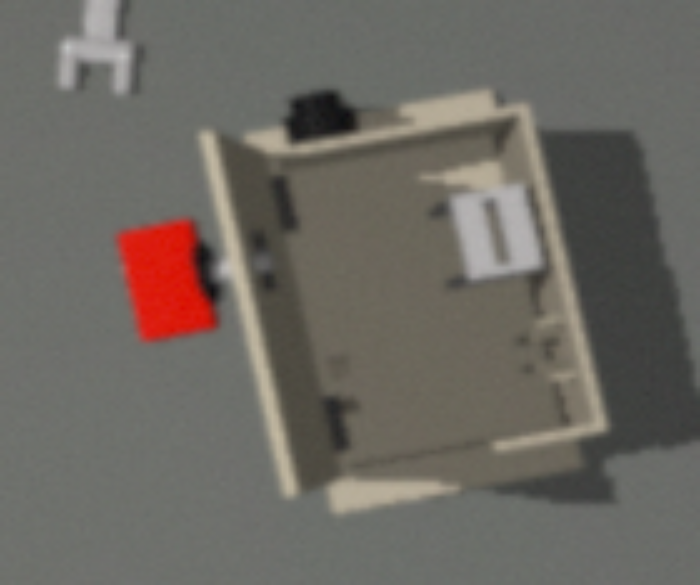

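View pics/sidebox.png

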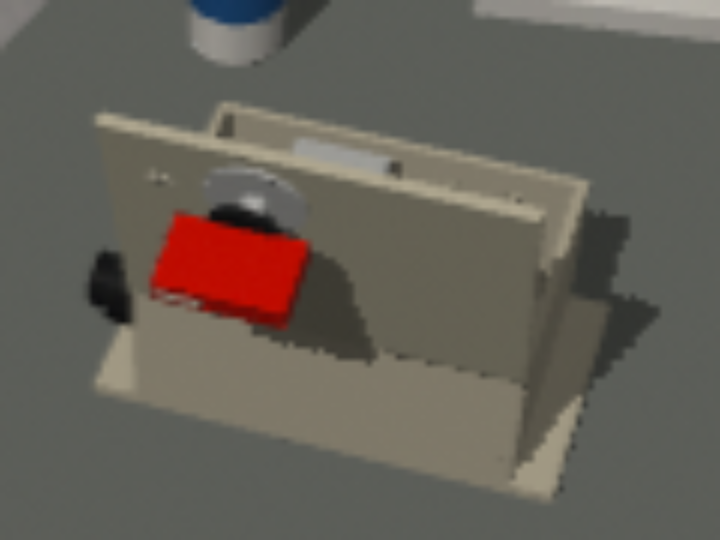

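View pics/toprack.png

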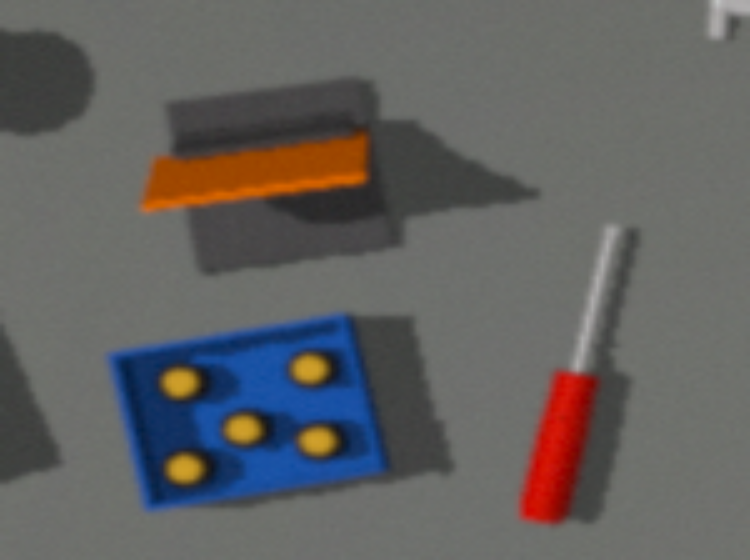

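View pics/siderack.png

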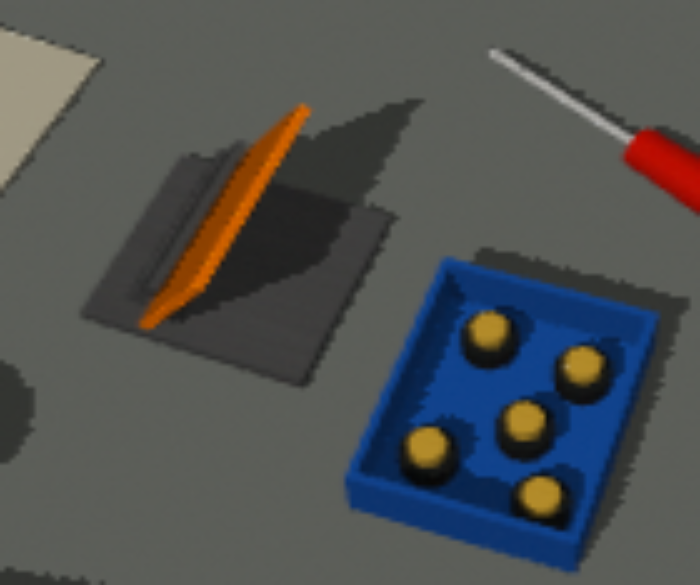

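```bash
python3 - <<'E'
from h import *
C=dict(top=[(375.4,173.3),(391.2,245.6)],side=[(287.5,157.5),(348,170.8)])
for n in C:
    for c in C[n]: print(n,c,onplane(n,*c,0.08).round(4))
# triangulate
for i in range(2):
    o1,r1=ray("top",*C["top"][i]);o2,r2=ray("side",*C["side"][i]);r1/=np.linalg.norm(r1);r2/=np.linalg.norm(r2)
    A=np.stack([r1,-r2],1);s=np.linalg.lstsq(A,o2-o1,rcond=None)[0];p,q=o1+s[0]*r1,o2+s[1]*r2;print("tri",(p+q)/2,np.linalg.norm(p-q))
allp=[]
for n in("top","side"):
    im,d=load(n,"0");P=cloud(n,d);P[d==0]=np.nan
    X=P.reshape(-1,3); 
    b=X[(X[:,0]>0.4)&(X[:,0]<0.72)&(X[:,1]>-0.28)&(X[:,1]<0.08)]
    rim=b[(b[:,2]>0.074)&(b[:,2]<0.086)]; print(n,len(rim),np.median(rim[:,2]),rim.min(0),rim.max(0))
    hi=b[(b[:,2]>0.095)]; print("hi",len(hi),hi.min(0),hi.max(0))
    im2=np.full((420,520,3),0,np.uint8)
    for q in b:
        r=int((0.72-q[0])*1300);c=int((0.08-q[1])*1300)
        if 0<=r<420 and 0<=c<520: cv2.circle(im2,(c,r),1,(0,255,0) if 0.074<q[2]<0.086 else ((0,0,255) if q[2]>=.086 else (255,0,0) if q[2]>.012 else (60,60,60)),-1)
    cv2.imwrite(f"pics/map_{n}.png",im2)
E
```

```text
top (375.4, 173.3) [ 0.6599 -0.2013  0.08  ]
top (391.2, 245.6) [ 0.4845 -0.2347  0.08  ]
side (287.5, 157.5) [ 0.6558 -0.1987  0.08  ]
side (348, 170.8) [ 0.4821 -0.2311  0.08  ]
tri [ 0.65935557 -0.20271384  0.07576324] 0.0027072445027915147
tri [ 0.48405743 -0.23583076  0.07550291] 0.0010580624392254251
top 811 0.07865925081389391 [ 0.46124044 -0.23397518  0.0740175 ] [ 0.66125136 -0.07096543  0.08588549]
hi 1326 [ 0.45518977 -0.10201812  0.09516877] [0.63501534 0.00278373 0.20912882]
side 349 0.07950391311022431 [ 0.45853425 -0.2319554   0.0741185 ] [ 0.65787054 -0.06703064  0.08591459]
hi 1938 [ 0.45276053 -0.09951441  0.09547618] [0.63357129 0.00309105 0.20791509]
```

View pics/map_top.png

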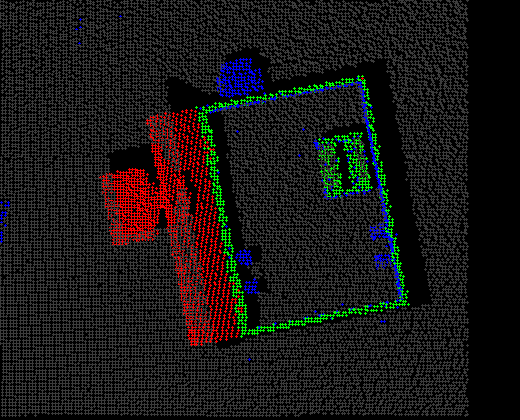

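View pics/map_side.png

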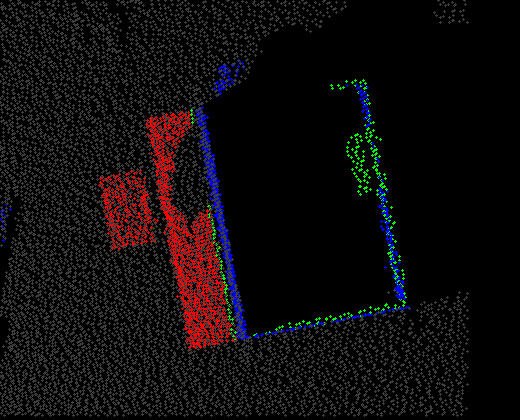

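```bash
python3 - <<'E'
from h import *
from scipy.optimize import least_squares
def fitbox(rim):
    def f(p):
        c,s=np.cos(p[2]),np.sin(p[2]); q=(rim[:,:2]-p[:2])@np.array([[c,-s],[s,c]])
        a=np.abs(q)-np.array([.0875,.0625]); 
        return np.where((a>0).any(1),np.linalg.norm(np.maximum(a,0),axis=1),-np.max(a,1))
    best=least_squares(f,[.556,-.15,.2],loss='soft_l1',f_scale=.002); r=f(best.x); 
    k=r<.008; rim=rim[k]
    best=least_squares(lambda p:(lambda q:np.abs(np.max(np.abs(q)-np.array([.0875,.0625]),1)))((rim[:,:2]-p[:2])@np.array([[np.cos(p[2]),-np.sin(p[2])],[np.sin(p[2]),np.cos(p[2])]])),best.x,loss='soft_l1',f_scale=.002)
    return best.x,k.sum(),np.median(rim[:,2])
for n in("top","side"):
    im,d=load(n,"0");P=cloud(n,d);P[d==0]=np.nan
    X=P.reshape(-1,3); b=X[(X[:,0]>0.4)&(X[:,0]<0.72)&(X[:,1]>-0.28)&(X[:,1]<0.08)]
    rim=b[(b[:,2]>0.074)&(b[:,2]<0.086)]
    x,k,z=fitbox(rim); print(n,x,np.degrees(x[2]),k,z)
    if n=="top": B=x
for n in("side","top"):
    im,d=load(n,"0");P=cloud(n,d);P[d==0]=np.nan;X=P.reshape(-1,3)
    c,s=np.cos(B[2]),np.sin(B[2]); Q=X.copy(); Q[:,:2]=(X[:,:2]-B[:2])@np.array([[c,-s],[s,c]])
    m=(abs(Q[:,0])<.088)&(Q[:,1]>.05)&(Q[:,1]<.15)&(Q[:,2]>.095)&(Q[:,2]<.2)&~((Q[:,0]>-.01)&(Q[:,0]<.06)&(Q[:,1]>0.09))
    L=Q[m]; r=cv2.fitLine(L[:,1:3].astype(np.float32),cv2.DIST_HUBER,0,.01,.01).ravel(); 
    t=np.arctan2(r[1],r[0]); t=t if t>0 else t+np.pi
    # at z=.08 y
    print(n,"lid ang (from -y axis)",np.pi-t, "y at z=.08",r[2]+(0.08-r[3])*r[0]/r[1],len(L),"top z",L[:,2].max())
    hsv=cv2.cvtColor(im,cv2.COLOR_BGR2HSV).reshape(-1,3)
    red=((hsv[:,0]<4)|(hsv[:,0]>175))&(hsv[:,1]>180)&(hsv[:,2]>60)&(Q[:,1]>.08)&(Q[:,1]<.25)&(abs(Q[:,0])<.1)
    W=Q[red];print("wing box frame",W.mean(0),W.min(0),W.max(0))
# other obstacles high points near work area
im,d=load("top","0");P=cloud("top",d)
E
```

```text
top [ 0.56129416 -0.15300373  0.19187106] 10.993402172619028 610 0.07924985014680885
side [ 0.55914519 -0.15120713  0.17403978] 9.971744577182761 309 0.07988405975267476
side lid ang (from -y axis) 1.8477328 y at z=.08 0.07002715 1002 top z 0.19995092503603507
wing box frame [0.02225585 0.13496341 0.1716358 ] [-0.0046364   0.11387615  0.15724174] [0.05143553 0.15047906 0.17912552]
top lid ang (from -y axis) 1.8478466 y at z=.08 0.06433017 547 top z 0.19999637507669887
wing box frame [0.02519865 0.13204496 0.17228112] [-0.00206336  0.11527517  0.16372506] [0.05253308 0.14821096 0.18557616]
```

```bash
python3 - <<'E'
from h import *
for n in("top","side"):
    im,d=load(n,"0");P=cloud(n,d)
    hsv=cv2.cvtColor(im,cv2.COLOR_BGR2HSV)
    m=(hsv[...,0]>=5)&(hsv[...,0]<=18)&(hsv[...,1]>150)&(hsv[...,2]>60)&(d>0)&(P[...,0]>.5)&(P[...,0]<.7)&(P[...,1]>.15)&(P[...,1]<.35)
    X=P[m]; 
    th=np.radians(9.6)
    # yaw from long axis in xy via top-edge: points by column
    for it in range(3):
        ex=np.array([np.cos(th),np.sin(th),0]);ey=np.array([-np.sin(th),np.cos(th),0])
        y=X@ey; x=X@ex; z=X[:,2]
        # fit x = a + b*y + c*z robust on top points
        A=np.stack([np.ones_like(y),y-y.mean(),z-.07],1);w=np.ones(len(y))
        for _ in range(20):
            s=np.linalg.lstsq(A*w[:,None],x*w,rcond=None)[0];r=x-A@s;w=1/np.sqrt(1+(r/.001)**2)
        th-=np.arctan(s[1])
    print(n,len(X),"yaw",np.degrees(th),"slope dx/dz",s[2],"lean",np.degrees(np.arctan(-s[2])),"y range",y.min(),y.max(),"ymid",(np.percentile(y,1)+np.percentile(y,99))/2,"z",z.min(),z.max(), "x at z=.07",s[0], "med res",np.median(abs(r)))
    zt=z.max()
    ymid=(y.min()+y.max())/2
    print(" point of +x face at ymid,z=.07:", s[0]*ex+ymid*ey)
    print(" top edge pts", X[z>np.percentile(z,97)].mean(0))
    p=m.astype(np.uint8); print("contour",cv2.approxPolyDP(max(cv2.findContours(p,0,2)[0],key=cv2.contourArea),2,True).reshape(-1,2).tolist())
    c=cv2.minAreaRect(max(cv2.findContours(p,0,2)[0],key=cv2.contourArea));print(c)
E
```

```text
top 561 yaw 8.909627032129825 slope dx/dz -0.5842512158364123 lean 30.295660214836964 y range 0.09853875956168524 0.20640921225381964 ymid 0.15231445482191858 z 0.0029902323397885677 0.09392525071618718 x at z=.07 0.6255029452936238 med res 0.000998588053100935
 point of +x face at ymid,z=.07: [0.5943409  0.24750988 0.        ]
 top edge pts [0.5818035  0.2448378  0.09178146]
contour [[213, 193], [195, 198], [172, 199], [168, 211], [211, 206]]
((190.56756591796875, 202.4053955078125), (13.809514045715332, 47.34690856933594), 80.53767395019531)
side 382 yaw 9.18600193727548 slope dx/dz -0.5951186193982454 lean 30.75766468787365 y range 0.04908917222763154 0.20484622649313383 ymid 0.13421174159032917 z -0.0020567921174329262 0.09215724398319047 x at z=.07 0.6256166368343624 med res 0.0005882525496755941
 point of +x face at ymid,z=.07: [0.59732416 0.22521283 0.        ]
 top edge pts [0.57833327 0.25783977 0.09162812]
contour [[230, 263], [217, 276], [198, 312], [212, 301]]
((214.8065948486328, 287.9481201171875), (7.770287036895752, 58.37428283691406), 29.05460548400879)
```

```bash
cat >> h.py <<'E'
def pose():
    s=get_obs(); return np.array(s['tool_pos']),R.from_euler('xyz',s['orientation'])
def rel(pos,rot,cur=None):
    p,r=cur or pose(); d=r.inv().apply(np.array(pos)-p)*1000
    print("shift mm",d.round(1),"turn deg (cur tool axes)",np.degrees((r.inv()*rot).as_rotvec()).round(2), "| in target axes shift",(rot.inv().apply(np.array(pos)-p)*1000).round(1))
def tool(x,z): # rotation from tool x,z axes
    x=np.array(x,float);z=np.array(z,float);z/=np.linalg.norm(z);x-=z*(x@z);x/=np.linalg.norm(x)
    return R.from_matrix(np.stack([x,np.cross(z,x),z],1))
# plate in rack
th=np.radians(9.0); ex=np.array([np.cos(th),np.sin(th),0]);ey=np.array([-np.sin(th),np.cos(th),0]);ez=np.array([0,0,1.])
PC=.6278*ex+.1525*ey+.060*ez; PZ=-.5*ex+.8660*ez; PX=.866*ex+.5*ez
BYAW=np.radians(10.7); BC=np.array([.560,-.1525,0]); bx=np.array([np.cos(BYAW),np.sin(BYAW),0]);by=np.array([-np.sin(BYAW),np.cos(BYAW),0])
def box(x,y,z): return BC+x*bx+y*by+z*ez
E
python3 - <<'E'
from h import *
rg=tool(PX,-PZ); g=PC+PZ*(.035-.008+.054); pre=PC+PZ*(.035-.008+.054+.07)
print("grasp tcp",g,"pre",pre)
rd=tool(ex,-ez)
p,r=pose()
print("translate to pre raised to z=.30"); rel([pre[0],pre[1],.30],rd)
print("from rd to pre"); rel(pre,rg,([pre[0],pre[1],.30],rd)); rel(g,rg,(pre,rg))
im,d=load("top","0");P=cloud("top",d)
for u,v in[(196,238),(176,286),(437,137),(194,190)]: print(u,v,P[v,u])
E
```

```text
grasp tcp [0.55621311 0.24249643 0.130146  ] pre [0.52164401 0.23702123 0.190766  ]
translate to pre raised to z=.30
shift mm [-739.6 -565.8    4.3] turn deg (cur tool axes) [-9.00e-02  7.00e-02 -8.36e+01] | in target axes shift [ 479.8 -798.1    2.9]
from rd to pre
shift mm [  0.    0.  109.2] turn deg (cur tool axes) [ 0. 30.  0.] | in target axes shift [-54.6   0.   94.6]
shift mm [ 0.  0. 70.] turn deg (cur tool axes) [0. 0. 0.] | in target axes shift [ 0.  0. 70.]
196 238 [0.51134579 0.24463903 0.00198917]
176 286 [0.39263698 0.28892919 0.03640543]
437 137 [ 0.73244592 -0.3328153   0.14713174]
194 190 [0.63126718 0.24600412 0.02588824]
```

Request:
carry_out(
  deltas=[
    {"x":-15,"y":-12,"z":-10,"jaw":0.55},
    {"x":-31,"y":-24,"z":-10,"jaw":0.55},
    {"x":-31,"y":-24,"z":-10,"jaw":0.55},
    {"x":-31,"y":-24,"jaw":0.55},
    {"x":-31,"y":-24,"jaw":0.55},
    {"x":-31,"y":-24,"jaw":0.55},
    {"x":-31,"y":-24,"jaw":0.55},
    {"x":-31,"y":-24,"jaw":0.55},
    {"x":-31,"y":-24,"jaw":0.55},
    {"x":-31,"y":-24,"jaw":0.55},
    {"x":-31,"y":-24,"jaw":0.55},
    {"x":-31,"y":-24,"jaw":0.55},
  ],
)

```text
validation failed for argument at $.de...
```

Request:
carry_out(
  deltas=[
    {"x":-31,"y":-24,"jaw":0.55},
    {"x":-31,"y":-24,"jaw":0.55},
    {"x":-31,"y":-24,"jaw":0.55},
    {"x":-31,"y":-24,"jaw":0.55},
    {"x":-31,"y":-24,"jaw":0.55},
    {"x":-31,"y":-24,"jaw":0.55},
    {"x":-31,"y":-24,"jaw":0.55},
    {"x":-31,"y":-24,"jaw":0.55},
    {"x":-31,"y":-24,"jaw":0.55},
    {"x":-31,"y":-24,"jaw":0.55},
    {"x":-31,"y":-24,"jaw":0.55},
    {"x":-20,"y":-15,"jaw":0.55},
  ],
)

```text
validation failed for argument at $.de...
```

Request:
carry_out(
  deltas=[
    {"wz":-8.4,"jaw":0.55},
    {"wz":-8.4,"jaw":0.55},
    {"wz":-8.4,"jaw":0.55},
    {"wz":-8.4,"jaw":0.55},
    {"wz":-8.4,"jaw":0.55},
    {"wz":-8.4,"jaw":0.55},
    {"wz":-8.4,"jaw":0.55},
    {"wz":-8.4,"jaw":0.55},
    {"wz":-8.4,"jaw":0.55},
    {"wz":-8.0,"jaw":0.55},
    {"jaw":0.55},
  ],
)

```text
validation failed for argument at $.de...
```

```bash
python3 - <<'E'
from h import *
s=get_obs();print(s['time_s'],s['tool_pos'],s['orientation'],s['ft_force'],s['grip_width'],s['qpos'])
rg=tool(PX,-PZ); pre=PC+PZ*(.035-.008+.054+.07);rel(pre,rg);rel(pre+[0,0,.1],tool(ex,-ez))
snap("top","1");snap("side","1")
E
```

```text
0.1 [ 0.17259168 -0.62626978  0.30287141] [-3.14128895e+00  1.75941977e-03 -1.30199961e+00] [-0.14776971 -0.32734905  0.47696332] 0.08539297667036458 [-1.47609597e+00  2.45759439e-01  1.55890935e+00 -5.81013018e-06
  1.33870929e+00 -1.74094747e-01]
shift mm [-739.4 -565.7  113.6] turn deg (cur tool axes) [ 21.76  24.51 -81.56] | in target axes shift [ 359.5 -798.1  337. ]
shift mm [-739.6 -565.8   13.6] turn deg (cur tool axes) [-9.00e-02  7.00e-02 -8.36e+01] | in target axes shift [ 479.8 -798.1   12.1]
```

Request:
carry_out(
  deltas=[
    {"x":-15,"y":-12,"z":-10,"wx":0,"wy":0,"wz":0,"jaw":0.55},
  ],
)

```text
time_s: 0.3
tool_pos: [0.1793, -0.6091, 0.3119]
orientation: [-3.141, 0.003, -1.304]
ft_force: [-0.2, -0.1, 1.0]
grip_width: 0.0728
```

Request:
carry_out(
  deltas=[
    {"x":-31,"y":-24,"z":-10,"wx":0,"wy":0,"wz":0,"jaw":0.55},
    {"x":-31,"y":-24,"z":-10,"wx":0,"wy":0,"wz":0,"jaw":0.55},
    {"x":-31,"y":-24,"z":0,"wx":0,"wy":0,"wz":0,"jaw":0.55},
    {"x":-31,"y":-24,"z":0,"wx":0,"wy":0,"wz":0,"jaw":0.55},
    {"x":-31,"y":-24,"z":0,"wx":0,"wy":0,"wz":0,"jaw":0.55},
    {"x":-31,"y":-24,"z":0,"wx":0,"wy":0,"wz":0,"jaw":0.55},
    {"x":-31,"y":-24,"z":0,"wx":0,"wy":0,"wz":0,"jaw":0.55},
    {"x":-31,"y":-24,"z":0,"wx":0,"wy":0,"wz":0,"jaw":0.55},
    {"x":-31,"y":-24,"z":0,"wx":0,"wy":0,"wz":0,"jaw":0.55},
    {"x":-31,"y":-24,"z":0,"wx":0,"wy":0,"wz":0,"jaw":0.55},
    {"x":-31,"y":-24,"z":0,"wx":0,"wy":0,"wz":0,"jaw":0.55},
    {"x":-31,"y":-24,"z":0,"wx":0,"wy":0,"wz":0,"jaw":0.55},
  ],
)

```text
time_s: 1.5
tool_pos: [0.3593, -0.1723, 0.3339]
orientation: [-3.141, -0.0, -1.302]
ft_force: [0.5, -0.0, 0.3]
grip_width: 0.0473
```

Request:
carry_out(
  deltas=[
    {"x":-32,"y":-24,"z":0,"wx":0,"wy":0,"wz":0,"jaw":0.55},
    {"x":-32,"y":-24,"z":0,"wx":0,"wy":0,"wz":0,"jaw":0.55},
    {"x":-32,"y":-24,"z":0,"wx":0,"wy":0,"wz":0,"jaw":0.55},
    {"x":-32,"y":-24,"z":0,"wx":0,"wy":0,"wz":0,"jaw":0.55},
    {"x":-32,"y":-24,"z":0,"wx":0,"wy":0,"wz":0,"jaw":0.55},
    {"x":-32,"y":-24,"z":0,"wx":0,"wy":0,"wz":0,"jaw":0.55},
    {"x":-32,"y":-24,"z":0,"wx":0,"wy":0,"wz":0,"jaw":0.55},
    {"x":-32,"y":-24,"z":0,"wx":0,"wy":0,"wz":0,"jaw":0.55},
    {"x":-32,"y":-24,"z":0,"wx":0,"wy":0,"wz":0,"jaw":0.55},
    {"x":-32,"y":-24,"z":0,"wx":0,"wy":0,"wz":0,"jaw":0.55},
    {"x":-20,"y":-15,"z":0,"wx":0,"wy":0,"wz":0,"jaw":0.55},
  ],
)

```text
time_s: 2.6
tool_pos: [0.5149, 0.224, 0.3336]
orientation: [3.141, 0.0, -1.3]
ft_force: [-0.6, 0.1, -0.4]
grip_width: 0.0471
```

Request:
carry_out(
  deltas=[
    {"x":0,"y":0,"z":0,"wx":0,"wy":0,"wz":-8.4,"jaw":0.55},
    {"x":0,"y":0,"z":0,"wx":0,"wy":0,"wz":-8.4,"jaw":0.55},
    {"x":0,"y":0,"z":0,"wx":0,"wy":0,"wz":-8.4,"jaw":0.55},
    {"x":0,"y":0,"z":0,"wx":0,"wy":0,"wz":-8.4,"jaw":0.55},
    {"x":0,"y":0,"z":0,"wx":0,"wy":0,"wz":-8.4,"jaw":0.55},
    {"x":0,"y":0,"z":0,"wx":0,"wy":0,"wz":-8.4,"jaw":0.55},
    {"x":0,"y":0,"z":0,"wx":0,"wy":0,"wz":-8.4,"jaw":0.55},
    {"x":0,"y":0,"z":0,"wx":0,"wy":0,"wz":-8.4,"jaw":0.55},
    {"x":0,"y":0,"z":0,"wx":0,"wy":0,"wz":-8.4,"jaw":0.55},
    {"x":0,"y":0,"z":0,"wx":0,"wy":0,"wz":-8.0,"jaw":0.55},
    {"x":0,"y":0,"z":0,"wx":0,"wy":0,"wz":0,"jaw":0.55},
  ],
)

```text
time_s: 3.7
tool_pos: [0.5145, 0.2216, 0.3337]
orientation: [3.142, 0.0, 0.157]
ft_force: [0.3, -0.5, 0.3]
grip_width: 0.0469
```

```bash
python3 - <<'E'
from h import *
s=get_obs();print(s['time_s'],s['tool_pos'],s['orientation'],s['ft_force'],s['grip_width'],s['qpos'])
rg=tool(PX,-PZ); pre=PC+PZ*(.035-.008+.054+.07);rel(pre,rg);rel(pre+[0,0,.1],tool(ex,-ez))
E
```

```text
3.7 [0.51450467 0.22159246 0.33367342] [3.14158344e+00 4.05958967e-04 1.56824022e-01] [ 0.25440784 -0.45569642  0.26656219] 0.0468771949762846 [2.04297475e-01 1.08716841e-02 1.76014191e+00 1.02639183e-05
 1.37098499e+00 4.74714122e-02]
shift mm [  9.5 -14.1 142.9] turn deg (cur tool axes) [ 0.000e+00  3.002e+01 -1.000e-02] | in target axes shift [-63.3 -14.1 128.5]
shift mm [  9.5 -14.1  42.9] turn deg (cur tool axes) [ 0.    0.02 -0.01] | in target axes shift [  9.5 -14.1  42.9]
```

Request:
carry_out(
  deltas=[
    {"x":0,"y":0,"z":0,"wx":0,"wy":7.5,"wz":0,"jaw":0.55},
    {"x":0,"y":0,"z":0,"wx":0,"wy":7.5,"wz":0,"jaw":0.55},
    {"x":0,"y":0,"z":0,"wx":0,"wy":7.5,"wz":0,"jaw":0.55},
    {"x":0,"y":0,"z":0,"wx":0,"wy":7.5,"wz":0,"jaw":0.55},
    {"x":-16,"y":-4,"z":32,"wx":0,"wy":0,"wz":0,"jaw":0.55},
    {"x":-16,"y":-4,"z":32,"wx":0,"wy":0,"wz":0,"jaw":0.55},
    {"x":-16,"y":-3,"z":32,"wx":0,"wy":0,"wz":0,"jaw":0.55},
    {"x":-15,"y":-3,"z":32,"wx":0,"wy":0,"wz":0,"jaw":0.55},
    {"x":0,"y":0,"z":0,"wx":0,"wy":0,"wz":0,"jaw":0.55},
  ],
)

```text
time_s: 4.6
tool_pos: [0.5185, 0.2362, 0.1855]
orientation: [-3.141, -0.512, 0.155]
ft_force: [-1.0, -0.3, -1.4]
grip_width: 0.047
```

```bash
python3 - <<'E'
from h import *
s=get_obs();print(s['time_s'],s['ft_force'],s['grip_width'])
rg=tool(PX,-PZ); g=PC+PZ*(.035-.008+.054);rel(g,rg)
snap("top","2");im,d=snap("side","2")
cv2.imwrite("pics/s2.png",cv2.resize(im[150:370,100:350],None,fx=3,fy=2.7))
E
```

```text
4.6 [-1.00982329 -0.29830426 -1.36633781] 0.04699709770496345
shift mm [ 6.2 -0.3 66.9] turn deg (cur tool axes) [ 0.05  0.68 -0.12] | in target axes shift [ 5.4 -0.3 67. ]
```

View pics/s2.png

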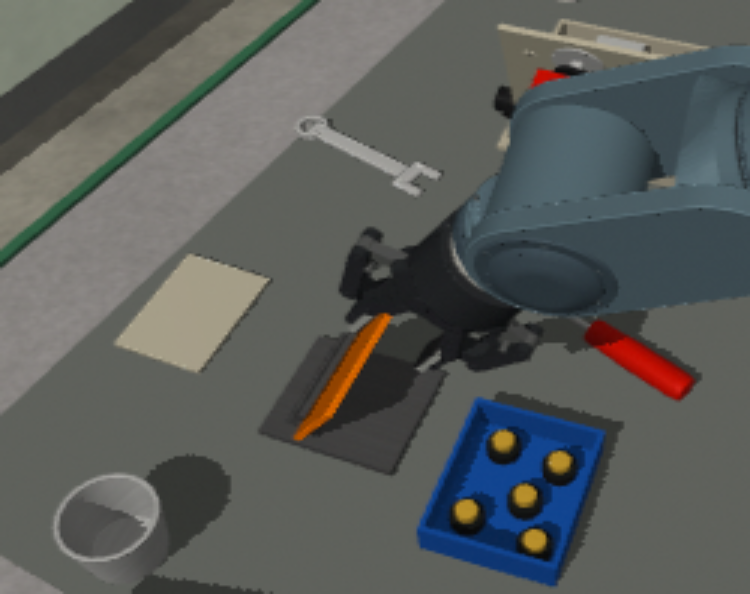

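View pics/top2.png

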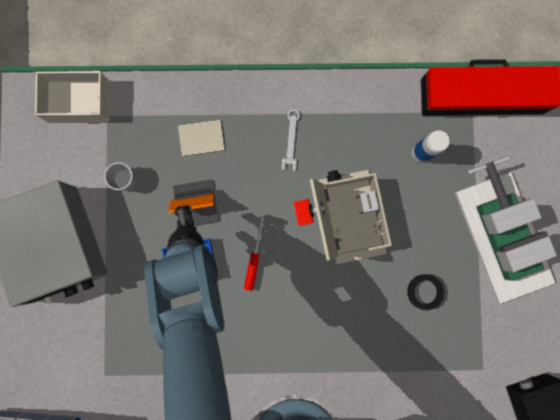

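Request:
carry_out(
  deltas=[
    {"x":0,"y":0,"z":15,"wx":0,"wy":0,"wz":0,"jaw":0.55},
    {"x":0,"y":0,"z":15,"wx":0,"wy":0,"wz":0,"jaw":0.55},
    {"x":0,"y":0,"z":0,"wx":0,"wy":0,"wz":0,"jaw":0.55},
    {"x":0,"y":0,"z":0,"wx":0,"wy":0,"wz":0,"jaw":0.55},
  ],
)

```text
time_s: 5.1
tool_pos: [0.5376, 0.2395, 0.1679]
orientation: [-3.141, -0.527, 0.156]
ft_force: [0.2, -0.6, 0.0]
grip_width: 0.0468
```

```bash
python3 - <<'E'
from h import *
s=get_obs();print(s['time_s'],s['ft_force'],s['grip_width'])
rg=tool(PX,-PZ); g=PC+PZ*(.035-.008+.054);rel(g,rg)
E
```

```text
5.1 [ 0.20693173 -0.59072261  0.02787261] 0.046849286395821775
shift mm [-2.6 -0.1 42.1] turn deg (cur tool axes) [-0.01 -0.19 -0.05] | in target axes shift [-2.5 -0.1 42.1]
```

Request:
carry_out(
  deltas=[
    {"x":-2.5,"y":0,"z":10,"wx":0,"wy":0,"wz":0,"jaw":0.55},
    {"x":0,"y":0,"z":16,"wx":0,"wy":0,"wz":0,"jaw":0.55},
    {"x":0,"y":0,"z":16,"wx":0,"wy":0,"wz":0,"jaw":0.55},
    {"x":0,"y":0,"z":0,"wx":0,"wy":0,"wz":0,"jaw":0.55},
    {"x":0,"y":0,"z":0,"wx":0,"wy":0,"wz":0,"jaw":0.55},
  ],
)

```text
time_s: 5.6
tool_pos: [0.5551, 0.2422, 0.1281]
orientation: [-3.141, -0.524, 0.157]
ft_force: [-0.0, -0.2, -0.5]
grip_width: 0.0469
```

```bash
python3 - <<'E'
from h import *
s=get_obs();print(s['time_s'],s['ft_force'],s['grip_width'])
rg=tool(PX,-PZ); g=PC+PZ*(.035-.008+.054);rel(g,rg)
im,d=snap("side","3")
cv2.imwrite("pics/s3.png",cv2.resize(im[230:340,170:300],None,fx=6,fy=5))
E
```

```text
5.6 [-0.01532045 -0.1562601  -0.50897714] 0.04691400552020602
shift mm [ 1.9 -0.1 -1.2] turn deg (cur tool axes) [-0.   -0.   -0.01] | in target axes shift [ 1.9 -0.1 -1.2]
```

View pics/s3.png

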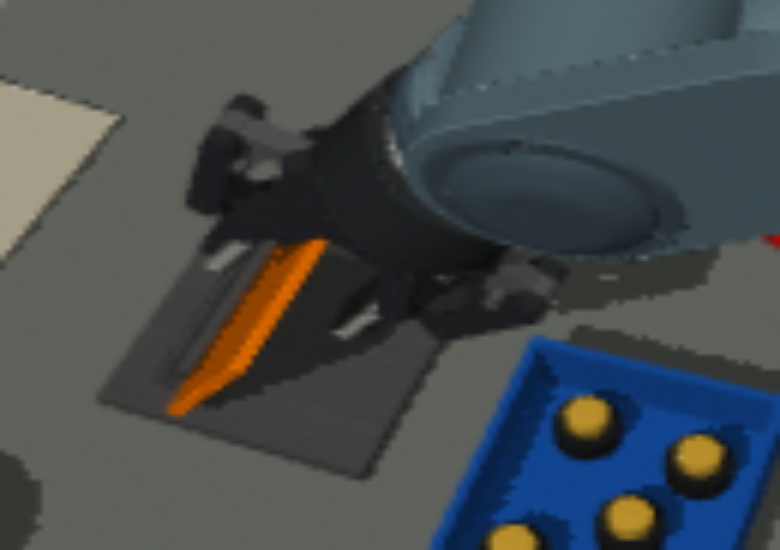

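Request:
carry_out(
  deltas=[
    {"x":1.5,"y":0,"z":0,"wx":0,"wy":0,"wz":0,"jaw":0.4},
    {"x":0,"y":0,"z":0,"wx":0,"wy":0,"wz":0,"jaw":0.25},
    {"x":0,"y":0,"z":0,"wx":0,"wy":0,"wz":0,"jaw":0.15},
    {"x":0,"y":0,"z":0,"wx":0,"wy":0,"wz":0,"jaw":0.0},
    {"x":0,"y":0,"z":0,"wx":0,"wy":0,"wz":0,"jaw":0.0},
    {"x":0,"y":0,"z":0,"wx":0,"wy":0,"wz":0,"jaw":0.0},
    {"x":0,"y":0,"z":0,"wx":0,"wy":0,"wz":0,"jaw":0.0},
  ],
  squeeze=40,
)

```text
time_s: 6.35
tool_pos: [0.5565, 0.2425, 0.1292]
orientation: [3.142, -0.524, 0.157]
ft_force: [-4.8, -0.7, 5.9]
grip_width: 0.0052
```

```bash
python3 - <<'E'
from h import *
s=get_obs();print(s['time_s'],s['ft_force'],s['ft_torque'],s['grip_width'])
rg=tool(PX,-PZ); g=PC+PZ*(.035-.008+.054);rel(g,rg)
E
```

```text
6.35 [-4.75168914 -0.71360749  5.87140685] [-0.15623034  0.41606981 -0.09519748] 0.00524167642214142
shift mm [ 0.2 -0.1 -1. ] turn deg (cur tool axes) [-0.   -0.02  0.01] | in target axes shift [ 0.2 -0.1 -1. ]
```

Request:
carry_out(
  deltas=[
    {"x":0,"y":0,"z":-5,"wx":0,"wy":0,"wz":0,"jaw":0},
    {"x":0,"y":0,"z":-8,"wx":0,"wy":0,"wz":0,"jaw":0},
    {"x":0,"y":0,"z":-10,"wx":0,"wy":0,"wz":0,"jaw":0},
    {"x":0,"y":0,"z":-15,"wx":0,"wy":0,"wz":0,"jaw":0},
    {"x":0,"y":0,"z":-15,"wx":0,"wy":0,"wz":0,"jaw":0},
  ],
)

```text
time_s: 6.85
tool_pos: [0.5291, 0.2381, 0.1748]
orientation: [3.141, -0.522, 0.157]
ft_force: [0.5, 0.8, -1.0]
grip_width: 0.0052
```

Request:
carry_out(
  deltas=[
    {"x":0,"y":0,"z":-25,"wx":0,"wy":0,"wz":0,"jaw":0},
    {"x":0,"y":0,"z":-25,"wx":0,"wy":0,"wz":0,"jaw":0},
    {"x":12,"y":0,"z":-22,"wx":0,"wy":0,"wz":0,"jaw":0},
    {"x":12,"y":0,"z":-22,"wx":0,"wy":0,"wz":0,"jaw":0},
    {"x":12,"y":0,"z":-22,"wx":0,"wy":0,"wz":0,"jaw":0},
    {"x":12,"y":0,"z":-22,"wx":0,"wy":0,"wz":0,"jaw":0},
    {"x":12,"y":0,"z":-22,"wx":0,"wy":0,"wz":0,"jaw":0},
    {"x":0,"y":0,"z":0,"wx":0,"wy":-7.5,"wz":0,"jaw":0},
    {"x":0,"y":0,"z":0,"wx":0,"wy":-7.5,"wz":0,"jaw":0},
    {"x":0,"y":0,"z":0,"wx":0,"wy":-7.5,"wz":0,"jaw":0},
    {"x":0,"y":0,"z":0,"wx":0,"wy":-7.5,"wz":0,"jaw":0},
    {"x":0,"y":0,"z":0,"wx":0,"wy":0,"wz":0,"jaw":0},
  ],
)

```text
time_s: 8.05
tool_pos: [0.5032, 0.2338, 0.343]
orientation: [3.142, 0.001, 0.157]
ft_force: [-0.5, -0.3, -1.3]
grip_width: 0.0054
```

```bash
python3 - <<'E'
from h import *
s=get_obs();print(s['time_s'],s['ft_force'],s['ft_torque'],s['grip_width'],s['tool_pos'],s['orientation'])
T=box(-.042,0,0);print(T);rel([T[0],T[1],.34],tool(bx,-ez))
im,d=snap("side","4");snap("top","4")
E
```

```text
8.05 [-0.50341867 -0.2520001  -1.29340753] [ 0.03450214 -0.01458851 -0.02160832] 0.005416521218079319 [0.50318037 0.2337687  0.34301034] [3.14159256e+00 1.14291551e-03 1.56631685e-01]
[ 0.51873026 -0.160298    0.        ]
shift mm [-46.1 391.7   3.1] turn deg (cur tool axes) [-0.    0.07 -1.73] | in target axes shift [-57.9 390.1   3. ]
```

View pics/side4.png

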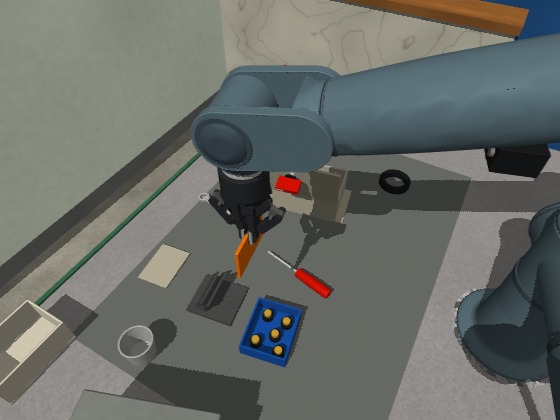

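View pics/top4.png

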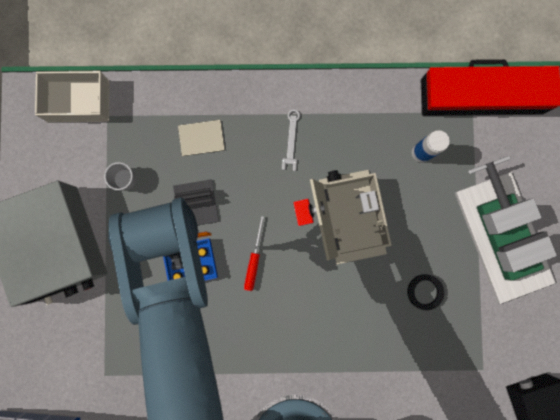

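Request:
carry_out(
  deltas=[
    {"x":0,"y":10,"z":-20,"wx":0,"wy":0,"wz":-1.7,"jaw":0},
    {"x":-5,"y":20,"z":-5,"wx":0,"wy":0,"wz":0,"jaw":0},
    {"x":-6,"y":35,"z":0,"wx":0,"wy":0,"wz":0,"jaw":0},
    {"x":-6,"y":40,"z":0,"wx":0,"wy":0,"wz":0,"jaw":0},
    {"x":-6,"y":40,"z":0,"wx":0,"wy":0,"wz":0,"jaw":0},
    {"x":-6,"y":40,"z":0,"wx":0,"wy":0,"wz":0,"jaw":0},
    {"x":-6,"y":40,"z":0,"wx":0,"wy":0,"wz":0,"jaw":0},
    {"x":-6,"y":40,"z":0,"wx":0,"wy":0,"wz":0,"jaw":0},
    {"x":-6,"y":40,"z":0,"wx":0,"wy":0,"wz":0,"jaw":0},
    {"x":-6,"y":40,"z":0,"wx":0,"wy":0,"wz":0,"jaw":0},
    {"x":-5,"y":30,"z":0,"wx":0,"wy":0,"wz":0,"jaw":0},
    {"x":0,"y":15,"z":0,"wx":0,"wy":0,"wz":0,"jaw":0},
  ],
)

```text
time_s: 9.35
tool_pos: [0.5167, -0.1618, 0.368]
orientation: [3.14, -0.001, 0.184]
ft_force: [0.6, -0.6, -1.8]
grip_width: 0.0051
```

Request:
carry_out(
  deltas=[
    {"x":0,"y":0,"z":0,"wx":0,"wy":0,"wz":0,"jaw":0},
    {"x":0,"y":0,"z":0,"wx":0,"wy":0,"wz":0,"jaw":0},
  ],
)

```text
time_s: 9.55
tool_pos: [0.5175, -0.1592, 0.3681]
orientation: [-3.141, -0.0, 0.187]
ft_force: [0.5, 0.0, -0.9]
grip_width: 0.0056
```

```bash
python3 - <<'E'
from h import *
s=get_obs();print(s['time_s'],s['ft_force'],s['ft_torque'],s['grip_width'],s['tool_pos'],s['orientation'])
T=box(-.042,0,0);rel([T[0],T[1],.22],tool(bx,-ez))
im,d=snap("side","5");im2,_=snap("top","5")
cv2.imwrite("pics/s5.png",cv2.resize(im[60:230,220:400],None,fx=4,fy=3.5))
E
```

```text
9.55 [ 0.48351391  0.02233846 -0.93895139] [0.02111524 0.02668392 0.00283943] 0.005638187216118365 [ 0.51746072 -0.15917363  0.36805325] [-3.14127530e+00 -3.94076903e-04  1.87345336e-01]
shift mm [  1.    1.4 148.1] turn deg (cur tool axes) [-0.02 -0.02  0.03] | in target axes shift [  1.    1.3 148.1]
```

View pics/s5.png

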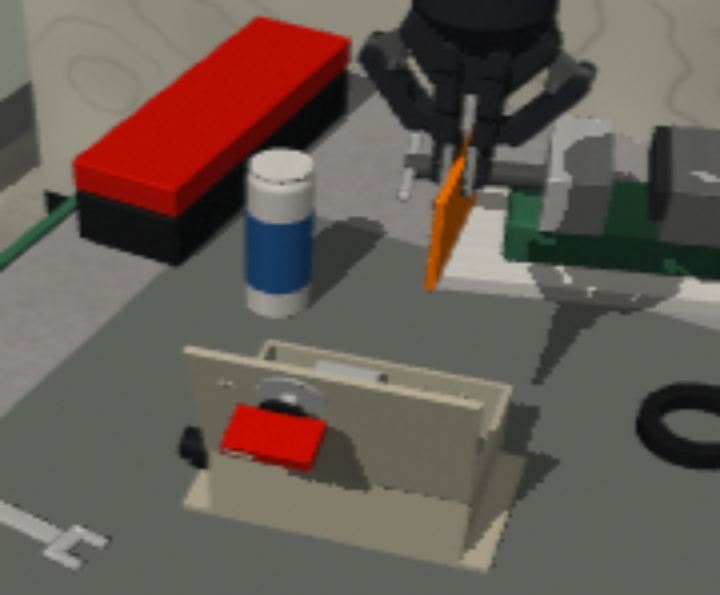

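View pics/top5.png

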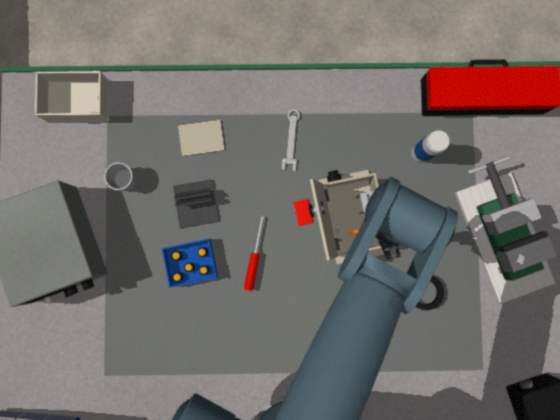

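```bash
python3 - <<'E'
from h import *
n="side";im,d=load(n,"5");P=cloud(n,d);hsv=cv2.cvtColor(im,cv2.COLOR_BGR2HSV)
m=(hsv[...,0]>=5)&(hsv[...,0]<=18)&(hsv[...,1]>150)&(hsv[...,2]>60)&(d>0)&(abs(P[...,0]-.52)<.1)&(abs(P[...,1]+.16)<.12)
X=P[m];Q=X-BC;Q=np.stack([Q@bx,Q@by,X[:,2]],1)
print(len(Q),np.percentile(Q,[0,3,50,97,100],axis=0).round(4))
# -x face: fit
mm=Q[:,0]<np.median(Q[:,0])+.003
A=np.stack([np.ones(mm.sum()),Q[mm,1],Q[mm,2]-.26],1);print(np.linalg.lstsq(A,Q[mm,0],rcond=None)[0])
E
```

```text
199 [[-0.0466 -0.045   0.2529]
 [-0.0465 -0.0206  0.2575]
 [-0.0455  0.0397  0.2939]
 [-0.0407  0.0563  0.3222]
 [-0.0401  0.0575  0.3232]]
[-0.04620284  0.01729192  0.00762475]
```

Request:
carry_out(
  deltas=[
    {"x":0.5,"y":1.5,"z":15,"wx":0,"wy":0,"wz":0,"jaw":0},
    {"x":0,"y":0,"z":30,"wx":0,"wy":0,"wz":0,"jaw":0},
    {"x":0,"y":0,"z":35,"wx":0,"wy":0,"wz":0,"jaw":0},
    {"x":0,"y":0,"z":35,"wx":0,"wy":0,"wz":0,"jaw":0},
    {"x":0,"y":0,"z":35,"wx":0,"wy":0,"wz":0,"jaw":0},
    {"x":0,"y":0,"z":20,"wx":0,"wy":0,"wz":0,"jaw":0},
    {"x":0,"y":0,"z":0,"wx":0,"wy":0,"wz":0,"jaw":0},
    {"x":0,"y":0,"z":0,"wx":0,"wy":0,"wz":0,"jaw":0},
  ],
)

```text
time_s: 10.45
tool_pos: [0.5185, -0.161, 0.198]
orientation: [-3.141, 0.0, 0.188]
ft_force: [1.3, 0.2, 0.2]
grip_width: 0.0055
```

```bash
python3 - <<'E'
from h import *
s=get_obs();print(s['time_s'],s['ft_force'],s['ft_torque'],s['grip_width'],s['tool_pos'])
T=box(-.042,0,0);rel([T[0],T[1],.121],tool(bx,-ez))
im,d=snap("side","6");im2,_=snap("top","6")
cv2.imwrite("pics/s6.png",np.hstack([cv2.resize(im[110:230,240:360],(400,400)),cv2.resize(im2[150:280,280:410],(400,400))]))
E
```

```text
10.45 [1.30721138 0.16960957 0.22824182] [0.01690909 0.00367167 0.01309648] 0.005450221584484082 [ 0.51850375 -0.16102069  0.19796008]
shift mm [ 0.4 -0.6 77. ] turn deg (cur tool axes) [-0.02  0.02  0.04] | in target axes shift [ 0.4 -0.7 77. ]
```

View pics/s6.png

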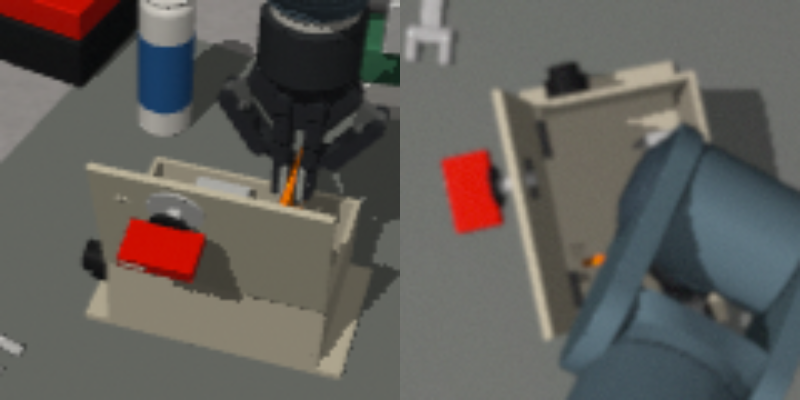

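Request:
carry_out(
  deltas=[
    {"x":0,"y":0,"z":10,"wx":0,"wy":0,"wz":0,"jaw":0},
    {"x":0,"y":0,"z":10,"wx":0,"wy":0,"wz":0,"jaw":0},
    {"x":0,"y":0,"z":10,"wx":0,"wy":0,"wz":0,"jaw":0},
    {"x":0,"y":0,"z":5,"wx":0,"wy":0,"wz":0,"jaw":0},
    {"x":0,"y":0,"z":5,"wx":0,"wy":0,"wz":0,"jaw":0},
  ],
)

```text
time_s: 11.05
tool_pos: [0.5183, -0.1614, 0.1573]
orientation: [-3.141, 0.001, 0.187]
ft_force: [-0.7, -0.4, -1.2]
grip_width: 0.0051
```

Request:
carry_out(
  deltas=[
    {"x":0,"y":0,"z":6,"wx":0,"wy":0,"wz":0,"jaw":0},
    {"x":0,"y":0,"z":6,"wx":0,"wy":0,"wz":0,"jaw":0},
    {"x":0,"y":0,"z":6,"wx":0,"wy":0,"wz":0,"jaw":0},
    {"x":0,"y":0,"z":0,"wx":0,"wy":0,"wz":0,"jaw":0},
  ],
)

```text
time_s: 11.45
tool_pos: [0.518, -0.1613, 0.1391]
orientation: [-3.14, 0.001, 0.187]
ft_force: [-0.7, -0.8, -0.9]
grip_width: 0.0054
```

Request:
carry_out(
  deltas=[
    {"x":0,"y":0,"z":5,"wx":0,"wy":0,"wz":0,"jaw":0},
    {"x":0,"y":0,"z":5,"wx":0,"wy":0,"wz":0,"jaw":0},
    {"x":0,"y":0,"z":4,"wx":0,"wy":0,"wz":0,"jaw":0},
    {"x":0,"y":0,"z":1,"wx":0,"wy":0,"wz":0,"jaw":0},
  ],
)

```text
time_s: 11.85
tool_pos: [0.5182, -0.1614, 0.1245]
orientation: [-3.141, 0.001, 0.187]
ft_force: [-0.2, 0.5, 0.1]
grip_width: 0.0052
```

Request:
carry_out(
  deltas=[
    {"x":0,"y":0,"z":2,"wx":0,"wy":0,"wz":0,"jaw":0},
    {"x":0,"y":0,"z":1,"wx":0,"wy":0,"wz":0,"jaw":0},
  ],
)

```text
time_s: 12.05
tool_pos: [0.5185, -0.1615, 0.1221]
orientation: [3.142, -0.0, 0.187]
ft_force: [-0.8, -0.2, -1.8]
grip_width: 0.0052
```

Request:
carry_out(
  deltas=[
    {"x":0,"y":0,"z":1,"wx":0,"wy":0,"wz":0,"jaw":0},
    {"x":0,"y":0,"z":0.5,"wx":0,"wy":0,"wz":0,"jaw":0},
  ],
)

```text
time_s: 12.25
tool_pos: [0.5188, -0.1616, 0.1218]
orientation: [-3.141, 0.0, 0.187]
ft_force: [-4.0, 3.3, 11.1]
grip_width: 0.0053
```

Request:
carry_out(
  deltas=[
    {"x":0,"y":0,"z":0.5,"wx":0,"wy":0,"wz":0,"jaw":0},
    {"x":0,"y":0,"z":0.5,"wx":0,"wy":0,"wz":0,"jaw":0},
  ],
)

```text
time_s: 12.45
tool_pos: [0.519, -0.1616, 0.1218]
orientation: [-3.141, 0.0, 0.187]
ft_force: [-6.9, 4.3, 17.7]
grip_width: 0.0054
```

Request:
carry_out(
  deltas=[
    {"x":0,"y":0,"z":-1,"wx":0,"wy":0,"wz":0,"jaw":0.1},
    {"x":0,"y":0,"z":0,"wx":0,"wy":0,"wz":0,"jaw":0.2},
    {"x":0,"y":0,"z":0,"wx":0,"wy":0,"wz":0,"jaw":0.3},
    {"x":0,"y":0,"z":0,"wx":0,"wy":0,"wz":0,"jaw":0.3},
    {"x":0,"y":0,"z":0,"wx":0,"wy":0,"wz":0,"jaw":0.3},
  ],
)

```text
time_s: 12.95
tool_pos: [0.5184, -0.1615, 0.1204]
orientation: [-3.141, 0.0, 0.187]
ft_force: [1.0, -0.5, -0.6]
grip_width: 0.0255
```

Request:
carry_out(
  deltas=[
    {"x":0,"y":0,"z":-8,"wx":0,"wy":0,"wz":0,"jaw":0.3},
    {"x":0,"y":0,"z":-20,"wx":0,"wy":0,"wz":0,"jaw":0.3},
    {"x":0,"y":0,"z":-40,"wx":0,"wy":0,"wz":0,"jaw":0.3},
    {"x":0,"y":0,"z":-45,"wx":0,"wy":0,"wz":0,"jaw":0.0},
    {"x":0,"y":0,"z":-45,"wx":0,"wy":0,"wz":0,"jaw":0.0},
    {"x":0,"y":0,"z":-45,"wx":0,"wy":0,"wz":0,"jaw":0.0},
    {"x":-20,"y":0,"z":-20,"wx":0,"wy":0,"wz":0,"jaw":0.0},
    {"x":-20,"y":0,"z":0,"wx":0,"wy":0,"wz":0,"jaw":0.0},
    {"x":0,"y":0,"z":0,"wx":0,"wy":0,"wz":0,"jaw":0.0},
  ],
)

```text
time_s: 13.85
tool_pos: [0.4783, -0.1692, 0.3451]
orientation: [3.14, -0.002, 0.186]
ft_force: [-0.5, 0.4, -0.3]
grip_width: -0.0001
```

```bash
python3 - <<'E'
from h import *
s=get_obs();print(s['time_s'],s['ft_force'],s['grip_width'],s['tool_pos'],s['orientation'])
im,d=snap("side","7");im2,_=snap("top","7")
cv2.imwrite("pics/s7.png",np.hstack([cv2.resize(im[110:230,240:360],(400,400)),cv2.resize(im2[150:280,280:410],(400,400))]))
E
```

```text
13.85 [-0.48650581  0.43972637 -0.3143591 ] -0.00012719862934875334 [ 0.47827325 -0.16918873  0.34514958] [ 3.13981368e+00 -1.64853976e-03  1.85510540e-01]
```

View pics/s7.png

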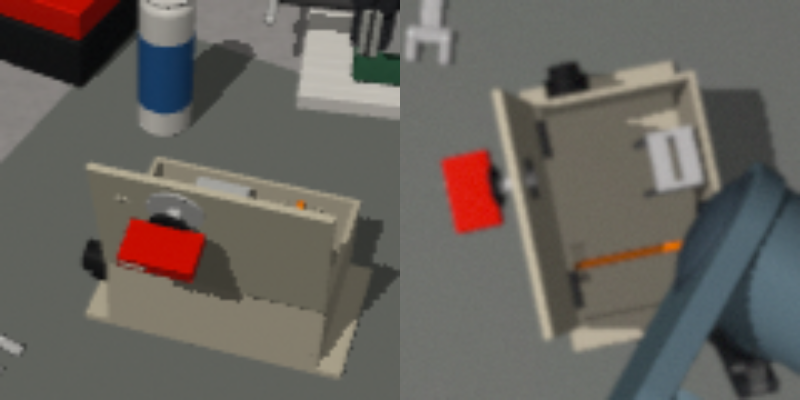

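```bash
python3 - <<'E'
from h import *
for n in("top","side"):
    im,d=load(n,"7");P=cloud(n,d);hsv=cv2.cvtColor(im,cv2.COLOR_BGR2HSV)
    m=(hsv[...,0]>=5)&(hsv[...,0]<=18)&(hsv[...,1]>150)&(hsv[...,2]>60)&(d>0)&(abs(P[...,0]-.52)<.1)&(abs(P[...,1]+.16)<.12)
    X=P[m];Q=X-BC;Q=np.stack([Q@bx,Q@by,X[:,2]],1)
    print(n,len(Q),np.percentile(Q,[0,10,50,90,100],axis=0).round(4).tolist())
    if n=="top":
        b=Q[:,1]
        for lo in np.arange(-.06,.06,.02):
            k=(b>lo)&(b<lo+.02)
            if k.any(): print(lo.round(2),k.sum(),Q[k].mean(0).round(4),Q[k,2].max())
E
```

```text
top 82 [[-0.0465, -0.0379, 0.0027], [-0.0434, -0.0212, 0.0698], [-0.0407, 0.0112, 0.0735], [-0.0384, 0.0457, 0.0776], [-0.0364, 0.0561, 0.5167]]
-0.04 10 [-0.0408 -0.0271  0.0557] 0.07729091562995882
-0.02 21 [-0.0409 -0.0105  0.0741] 0.07890567066878207
0.0 19 [-0.0407  0.0109  0.0739] 0.07862731293524816
0.02 17 [-0.0407  0.0306  0.0739] 0.08084478826039665
0.04 15 [-0.0412  0.0476  0.1002] 0.5167151913093287
side 6 [[-0.0437, -0.0558, 0.0733], [-0.0434, -0.0552, 0.0737], [-0.0414, -0.0499, 0.0759], [0.0108, 0.0201, 0.1139], [0.0609, 0.0886, 0.1509]]
```

```bash
python3 - <<'E'
from h import *
rd=tool(bx,-ez)
rel(box(-.058,.135,.345),rd); 
im,d=load("side","7")
cv2.imwrite("pics/s7b.png",cv2.resize(im[0:180,200:560],None,fx=2.2,fy=2.2))
E
```

```text
shift mm [  24.4 -136.1   -1.3] turn deg (cur tool axes) [-0.   -0.02 -0.03] | in target axes shift [  24.5 -136.1   -1.3]
```

View pics/s7b.png

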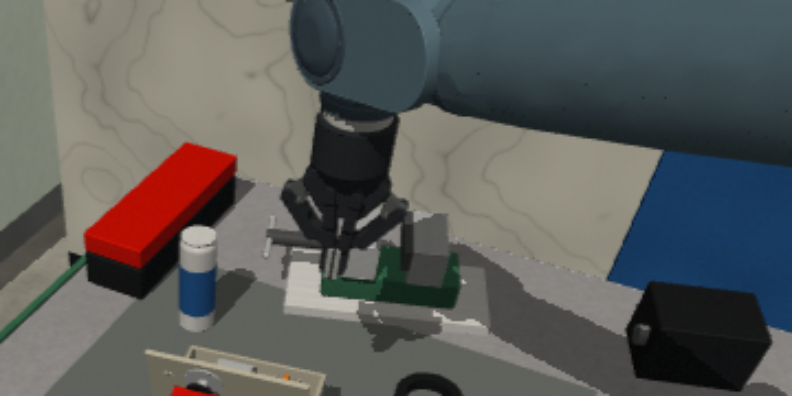

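Request:
carry_out(
  deltas=[
    {"x":5,"y":-30,"z":0,"wx":0,"wy":0,"wz":0,"jaw":0},
    {"x":10,"y":-36,"z":0,"wx":0,"wy":0,"wz":0,"jaw":0},
    {"x":9,"y":-36,"z":0,"wx":0,"wy":0,"wz":0,"jaw":0},
    {"x":0,"y":-34,"z":0,"wx":0,"wy":0,"wz":0,"jaw":0},
    {"x":0,"y":0,"z":30,"wx":0,"wy":0,"wz":0,"jaw":0},
    {"x":0,"y":0,"z":40,"wx":0,"wy":0,"wz":0,"jaw":0},
    {"x":0,"y":0,"z":25,"wx":0,"wy":0,"wz":0,"jaw":0},
    {"x":0,"y":0,"z":0,"wx":0,"wy":0,"wz":0,"jaw":0},
    {"x":0,"y":0,"z":0,"wx":0,"wy":0,"wz":0,"jaw":0},
  ],
)

```text
time_s: 14.85
tool_pos: [0.4779, -0.0307, 0.2487]
orientation: [-3.141, 0.001, 0.187]
ft_force: [0.7, -0.9, 0.4]
grip_width: -0.0
```

```bash
python3 - <<'E'
from h import *
s=get_obs();print(s['time_s'],s['ft_force'],s['tool_pos'],s['orientation'])
q=s['tool_pos']-BC;print("box tip",q@bx,q@by,q[2]-.073)
im,d=snap("side","8")
cv2.imwrite("pics/s8.png",cv2.resize(im[50:230,220:420],None,fx=3.5,fy=3.3))
E
```

```text
14.85 [ 0.66397378 -0.90724163  0.37222175] [ 0.47789718 -0.03069815  0.24868377] [-3.14103677e+00  8.22442622e-04  1.87111929e-01]
box tip -0.058060744408423404 0.13492780785903635 0.1756837678386447
```

View pics/s8.png

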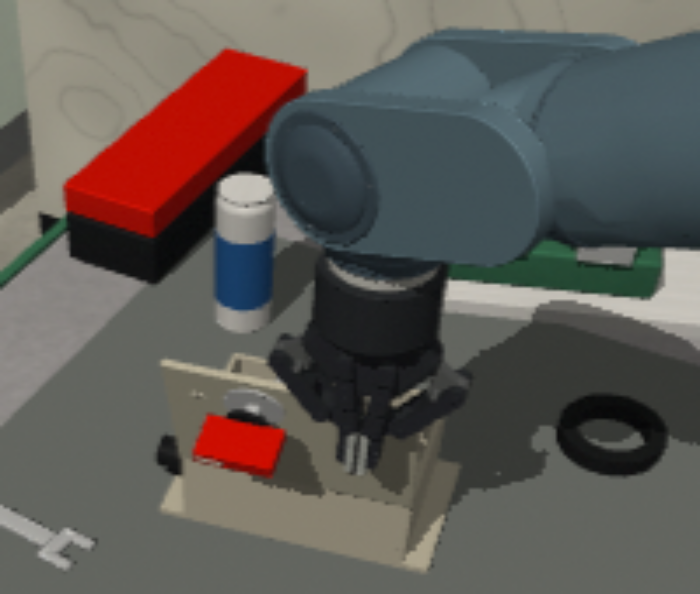

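Request:
carry_out(
  deltas=[
    {"x":0,"y":15,"z":-2,"wx":0,"wy":0,"wz":0,"jaw":0},
    {"x":0,"y":10,"z":-2,"wx":0,"wy":0,"wz":0,"jaw":0},
    {"x":0,"y":9,"z":-1,"wx":0,"wy":0,"wz":0,"jaw":0},
    {"x":0,"y":9,"z":0,"wx":0,"wy":0,"wz":0,"jaw":0},
    {"x":0,"y":10,"z":0,"wx":0,"wy":0,"wz":0,"jaw":0},
    {"x":0,"y":9,"z":0,"wx":0,"wy":0,"wz":0,"jaw":0},
    {"x":0,"y":9,"z":0,"wx":0,"wy":0,"wz":0,"jaw":0},
  ],
)

```text
time_s: 15.6
tool_pos: [0.4908, -0.1013, 0.2534]
orientation: [-3.141, -0.0, 0.187]
ft_force: [2.1, 4.7, -1.4]
grip_width: 0.0002
```

```bash
python3 - <<'E'
from h import *
s=get_obs();print(s['time_s'],s['ft_force'],s['tool_pos'],s['orientation'])
q=s['tool_pos']-BC;print("box tip",q@bx,q@by,q[2]-.073)
im,d=snap("side","9")
cv2.imwrite("pics/s9.png",cv2.resize(im[50:230,220:420],None,fx=3.5,fy=3.3))
E
```

```text
15.6 [ 2.05880868  4.66940546 -1.35340286] [ 0.49083283 -0.10130339  0.25340237] [-3.14105865e+00 -2.17949405e-04  1.86518304e-01]
box tip -0.05845904246254799 0.06314848246972034 0.1804023690216528
```

View pics/s9.png

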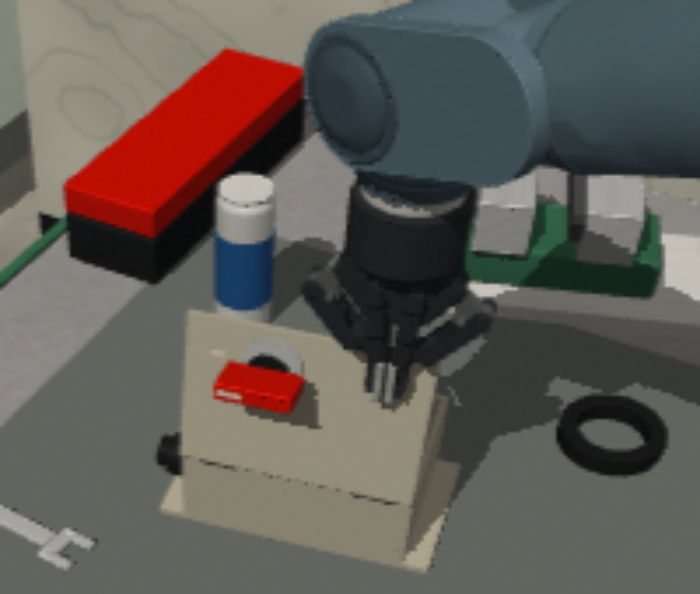

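Pushing works; the lid is about at 1.4 rad. Continue along the arc.

Request:
carry_out(
  deltas=[
    {"x":0,"y":10,"z":1,"wx":0,"wy":0,"wz":0,"jaw":0},
    {"x":0,"y":10,"z":1.5,"wx":0,"wy":0,"wz":0,"jaw":0},
    {"x":0,"y":10,"z":3,"wx":0,"wy":0,"wz":0,"jaw":0},
    {"x":0,"y":10,"z":4,"wx":0,"wy":0,"wz":0,"jaw":0},
    {"x":0,"y":9,"z":5,"wx":0,"wy":0,"wz":0,"jaw":0},
    {"x":0,"y":9,"z":6,"wx":0,"wy":0,"wz":0,"jaw":0},
    {"x":0,"y":8,"z":7,"wx":0,"wy":0,"wz":0,"jaw":0},
    {"x":0,"y":8,"z":8,"wx":0,"wy":0,"wz":0,"jaw":0},
  ],
)

```text
time_s: 16.45
tool_pos: [0.5047, -0.1742, 0.2177]
orientation: [3.141, -0.0, 0.187]
ft_force: [-1.2, 2.8, 0.7]
grip_width: 0.0003
```

Request:
carry_out(
  deltas=[
    {"x":0,"y":6,"z":9,"wx":0,"wy":0,"wz":0,"jaw":0},
    {"x":0,"y":6,"z":9,"wx":0,"wy":0,"wz":0,"jaw":0},
    {"x":0,"y":4,"z":10,"wx":0,"wy":0,"wz":0,"jaw":0},
    {"x":0,"y":4,"z":10,"wx":0,"wy":0,"wz":0,"jaw":0},
    {"x":0,"y":2,"z":10,"wx":0,"wy":0,"wz":0,"jaw":0},
  ],
)

```text
time_s: 16.95
tool_pos: [0.5088, -0.1955, 0.1695]
orientation: [3.141, -0.0, 0.187]
ft_force: [0.0, -0.3, 1.4]
grip_width: 0.0002
```

```bash
python3 - <<'E'
from h import *
s=get_obs();print(s['time_s'],s['ft_force'],s['tool_pos'],s['orientation'])
q=s['tool_pos']-BC;print("box tip",q@bx,q@by,q[2]-.073)
im,d=snap("side","10")
cv2.imwrite("pics/s10.png",cv2.resize(im[50:230,220:420],None,fx=3.5,fy=3.3))
E
```

```text
16.95 [ 0.03142326 -0.29197485  1.38885175] [ 0.50876644 -0.19554279  0.16946348] [ 3.14060345e+00 -4.67659164e-04  1.86776999e-01]
box tip -0.0583343582510182 -0.032782032299887034 0.09646348228474498
```

View pics/s10.png

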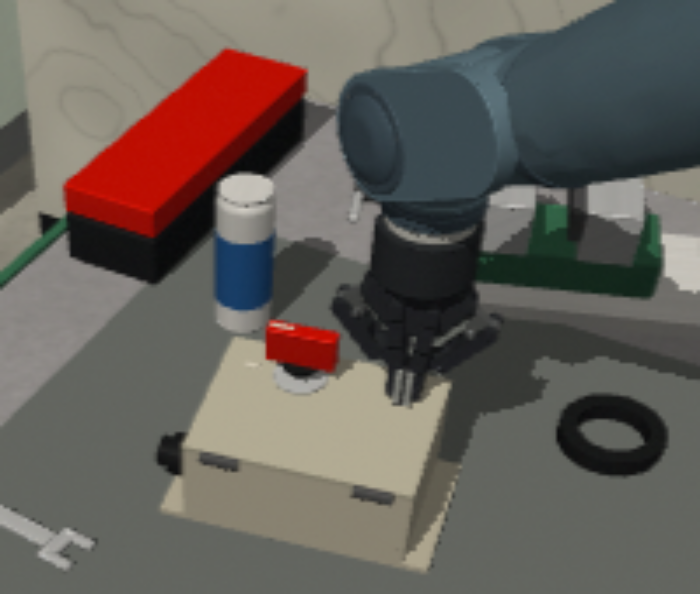

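Request:
carry_out(
  deltas=[
    {"x":0,"y":1,"z":4,"wx":0,"wy":0,"wz":0,"jaw":0},
    {"x":0,"y":0,"z":3,"wx":0,"wy":0,"wz":0,"jaw":0},
    {"x":0,"y":0,"z":2,"wx":0,"wy":0,"wz":0,"jaw":0},
    {"x":0,"y":0,"z":1,"wx":0,"wy":0,"wz":0,"jaw":0},
  ],
)

```text
time_s: 17.4
tool_pos: [0.5089, -0.1961, 0.1603]
orientation: [3.141, -0.0, 0.187]
ft_force: [-1.3, -1.1, 1.8]
grip_width: -0.0001
```

Request:
carry_out(
  deltas=[
    {"x":0,"y":0,"z":1,"wx":0,"wy":0,"wz":0,"jaw":0},
    {"x":0,"y":0,"z":1,"wx":0,"wy":0,"wz":0,"jaw":0},
    {"x":0,"y":0,"z":0.5,"wx":0,"wy":0,"wz":0,"jaw":0},
  ],
)

```text
time_s: 17.7
tool_pos: [0.509, -0.1961, 0.1586]
orientation: [3.141, -0.0, 0.187]
ft_force: [-3.1, 1.2, 8.5]
grip_width: -0.0
```

Request:
carry_out(
  deltas=[
    {"x":0,"y":0,"z":1,"wx":0,"wy":0,"wz":0,"jaw":0},
    {"x":0,"y":0,"z":0,"wx":0,"wy":0,"wz":0,"jaw":0},
  ],
)

```text
time_s: 17.9
tool_pos: [0.5091, -0.1961, 0.1586]
orientation: [3.141, 0.0, 0.187]
ft_force: [-5.8, 2.1, 11.9]
grip_width: -0.0003
```

Request:
carry_out(
  deltas=[
    {"x":0,"y":0,"z":-10,"wx":0,"wy":0,"wz":0,"jaw":0},
    {"x":0,"y":0,"z":-30,"wx":0,"wy":0,"wz":0,"jaw":0},
    {"x":0,"y":0,"z":-40,"wx":0,"wy":0,"wz":0,"jaw":0.2},
    {"x":-20,"y":0,"z":-40,"wx":0,"wy":0,"wz":0,"jaw":0.4},
    {"x":-30,"y":0,"z":-40,"wx":0,"wy":0,"wz":0,"jaw":0.45},
    {"x":-30,"y":0,"z":0,"wx":0,"wy":0,"wz":0,"jaw":0.45},
    {"x":-30,"y":0,"z":0,"wx":0,"wy":0,"wz":0,"jaw":0.45},
    {"x":0,"y":0,"z":0,"wx":0,"wy":0,"wz":0,"jaw":0.45},
  ],
)

```text
time_s: 18.7
tool_pos: [0.3988, -0.2165, 0.317]
orientation: [3.141, -0.0, 0.184]
ft_force: [0.5, 0.1, 0.6]
grip_width: 0.0385
```

```bash
cat > wing.py <<'E'
import sys
from h import *
t=sys.argv[1]
s=get_obs();print(s['time_s'],s['ft_force'],s['tool_pos'],s['orientation'],s['qpos'])
for n in("top","side"):
    im,d=snap(n,t);P=cloud(n,d);hsv=cv2.cvtColor(im,cv2.COLOR_BGR2HSV)
    Q=np.stack([(P-BC)@bx,(P-BC)@by,P[...,2]],-1)
    roi=(abs(Q[...,0])<.1)&(abs(Q[...,1])<.08)&(d>0)
    m=roi&((hsv[...,0]<4)|(hsv[...,0]>175))&(hsv[...,1]>170)&(hsv[...,2]>60)
    if m.sum()<10: print(n,"no wing",m.sum());continue
    W=Q[m];print(n,len(W),"wing min/max",np.percentile(W,[1,99],axis=0).round(4).tolist())
    T=W[W[:,2]>np.percentile(W[:,2],95)-.006]
    (c,wh,a)=cv2.minAreaRect((T[:,:2]*1000).astype(np.float32));print(" top face",len(T),c,wh,a,"z",np.median(T[:,2]),"mean",T.mean(0).round(4))
    L=Q[roi&(hsv[...,1]<90)&(Q[...,2]>.07)&(Q[...,2]<.1)&(hsv[...,2]>90)]
    A=np.stack([np.ones(len(L)),L[:,1]],1);print(" lid plane z, slope",np.linalg.lstsq(A,L[:,2],rcond=None)[0],len(L),"x,y range",np.percentile(L[:,:2],[1,99],axis=0).round(4).tolist())
im=np.load(f"pics/side{t}.npz")['im'];im2=np.load(f"pics/top{t}.npz")['im']
cv2.imwrite(f"pics/w{t}.png",np.hstack([cv2.resize(im[110:230,240:360],(400,400)),cv2.resize(im2[150:280,280:410],(400,400))]))
E
python3 wing.py 11
```

```text
18.7 [0.53998943 0.14369194 0.64792118] [ 0.39875392 -0.21647548  0.31695245] [ 3.14075582e+00 -4.32488221e-04  1.84400616e-01] [-7.48086377e-01 -2.49514605e-01  2.02741797e+00 -1.54619211e-04
  1.36275953e+00 -9.32454947e-01]
top 159 wing min/max [[-0.0008, -0.0434, 0.1024], [0.0509, -0.0295, 0.1423]]
 top face 95 (25.157114028930664, -36.696590423583984) (13.96381950378418, 53.32247543334961) 89.86563873291016 z 0.13753893787599902 mean [ 0.0205 -0.0363  0.1376]
 lid plane z, slope [ 0.08507201 -0.00239385] 3840 x,y range [[-0.0871, -0.0651], [0.0895, 0.0638]]
side 244 wing min/max [[-0.0024, -0.0433, 0.1055], [0.0519, -0.0277, 0.1402]]
 top face 81 (24.126689910888672, -36.26399230957031) (17.00450325012207, 55.40620040893555) 89.73592376708984 z 0.13765434990345837 mean [ 0.0213 -0.0343  0.1374]
 lid plane z, slope [ 0.08590433 -0.02438717] 2260 x,y range [[-0.0896, -0.0645], [0.0883, 0.0653]]
```

View pics/w11.png

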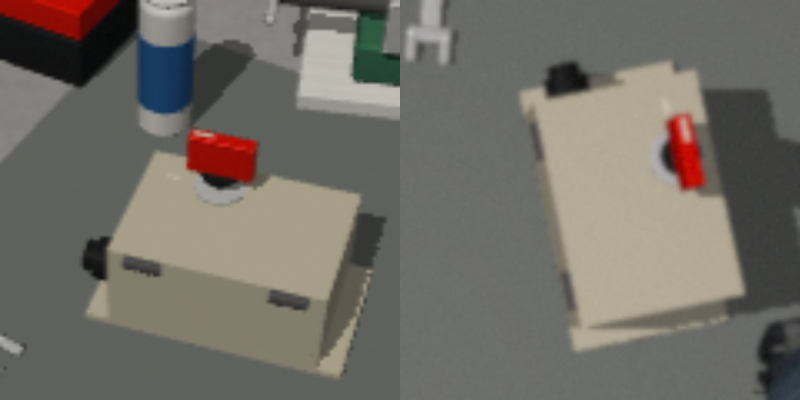

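```bash
python3 - <<'E'
from h import *
rel(box(.0248,-.0363,.30),tool(by,-ez))
E
```

```text
shift mm [193.3   2.9  17.1] turn deg (cur tool axes) [ 7.000e-02 -2.000e-02 -9.005e+01] | in target axes shift [ -3.1 193.4  16.9]
```

Request:
carry_out(
  deltas=[
    {"x":30,"y":0,"z":0,"wx":0,"wy":0,"wz":0,"jaw":0.45},
    {"x":40,"y":1,"z":0,"wx":0,"wy":0,"wz":0,"jaw":0.45},
    {"x":40,"y":1,"z":4,"wx":0,"wy":0,"wz":0,"jaw":0.45},
    {"x":40,"y":1,"z":6,"wx":0,"wy":0,"wz":0,"jaw":0.45},
    {"x":30,"y":0,"z":7,"wx":0,"wy":0,"wz":0,"jaw":0.45},
    {"x":13,"y":0,"z":0,"wx":0,"wy":0,"wz":0,"jaw":0.45},
  ],
)

```text
time_s: 19.4
tool_pos: [0.5931, -0.1819, 0.2975]
orientation: [-3.139, 0.002, 0.189]
ft_force: [-0.8, -0.4, 0.6]
grip_width: 0.0385
```

Request:
carry_out(
  deltas=[
    {"x":0,"y":0,"z":0,"wx":0,"wy":0,"wz":-8,"jaw":0.45},
    {"x":0,"y":0,"z":0,"wx":0,"wy":0,"wz":-8,"jaw":0.45},
    {"x":0,"y":0,"z":0,"wx":0,"wy":0,"wz":-8,"jaw":0.45},
    {"x":0,"y":0,"z":0,"wx":0,"wy":0,"wz":-8,"jaw":0.45},
    {"x":0,"y":0,"z":0,"wx":0,"wy":0,"wz":-8,"jaw":0.45},
    {"x":0,"y":0,"z":0,"wx":0,"wy":0,"wz":-8,"jaw":0.45},
    {"x":0,"y":0,"z":0,"wx":0,"wy":0,"wz":-8,"jaw":0.45},
    {"x":0,"y":0,"z":0,"wx":0,"wy":0,"wz":-8,"jaw":0.45},
    {"x":0,"y":0,"z":0,"wx":0,"wy":0,"wz":-8,"jaw":0.45},
    {"x":0,"y":0,"z":0,"wx":0,"wy":0,"wz":-8,"jaw":0.45},
    {"x":0,"y":0,"z":0,"wx":0,"wy":0,"wz":-8,"jaw":0.45},
    {"x":0,"y":0,"z":0,"wx":0,"wy":0,"wz":-2,"jaw":0.45},
  ],
)

```text
time_s: 20.6
tool_pos: [0.5909, -0.1833, 0.2997]
orientation: [-3.141, -0.0, 1.761]
ft_force: [-0.1, -0.1, -0.1]
grip_width: 0.0385
```

```bash
python3 - <<'E'
from h import *
rel(box(.0248,-.0363,.1816),tool(by,-ez));print(get_obs()['qpos'],get_obs()['grip_width'])
E
```

```text
shift mm [-3.000e-01  1.000e-01  1.181e+02] turn deg (cur tool axes) [-0.01 -0.01  0.2 ] | in target axes shift [-3.000e-01  1.000e-01  1.181e+02]
[-4.83815370e-01  1.76916280e-01  1.64488499e+00  4.06264903e-06
  1.31997384e+00 -2.24481159e+00] 0.03849713994764266
```

Request:
carry_out(
  deltas=[
    {"x":0,"y":0,"z":25,"wx":0,"wy":0,"wz":0,"jaw":0.45},
    {"x":0,"y":0,"z":30,"wx":0,"wy":0,"wz":0,"jaw":0.45},
    {"x":0,"y":0,"z":25,"wx":0,"wy":0,"wz":0,"jaw":0.45},
    {"x":0,"y":0,"z":15,"wx":0,"wy":0,"wz":0,"jaw":0.45},
    {"x":0,"y":0,"z":12,"wx":0,"wy":0,"wz":0,"jaw":0.45},
    {"x":0,"y":0,"z":11,"wx":0,"wy":0,"wz":0,"jaw":0.45},
    {"x":0,"y":0,"z":0,"wx":0,"wy":0,"wz":0,"jaw":0.45},
    {"x":0,"y":0,"z":0,"wx":0,"wy":0,"wz":0,"jaw":0.45},
  ],
)

```text
time_s: 21.4
tool_pos: [0.5912, -0.1837, 0.1823]
orientation: [3.141, 0.001, 1.758]
ft_force: [0.5, -0.1, 0.1]
grip_width: 0.0385
```

Request:
carry_out(
  deltas=[
    {"x":0,"y":0,"z":0,"wx":0,"wy":0,"wz":0,"jaw":0.3},
    {"x":0,"y":0,"z":0,"wx":0,"wy":0,"wz":0,"jaw":0.2},
    {"x":0,"y":0,"z":0,"wx":0,"wy":0,"wz":0,"jaw":0.1},
    {"x":0,"y":0,"z":0,"wx":0,"wy":0,"wz":0,"jaw":0.0},
    {"x":0,"y":0,"z":0,"wx":0,"wy":0,"wz":0,"jaw":0.0},
  ],
  squeeze=60,
)

```text
time_s: 21.9
tool_pos: [0.5914, -0.1843, 0.1828]
orientation: [3.14, 0.002, 1.757]
ft_force: [-0.2, -4.7, 3.8]
grip_width: 0.0128
```

```bash
python3 - <<'E'
from h import *
s=get_obs();print(s['time_s'],s['ft_force'],s['ft_torque'],s['grip_width']);rel(box(.0248,-.0363,.1816),tool(by,-ez))
snap("side","12");im=load("side","12")[0];cv2.imwrite("pics/s12.png",cv2.resize(im[80:230,230:380],(750,600)))
E
```

```text
21.9 [-0.18710103 -4.65131366  3.7519808 ] [-0.73559574  0.01764572  0.06336293] 0.012801788349131232
shift mm [ 0.8 -0.2  1.2] turn deg (cur tool axes) [ 0.1   0.14 -0.01] | in target axes shift [ 0.8 -0.2  1.2]
```

View pics/s12.png

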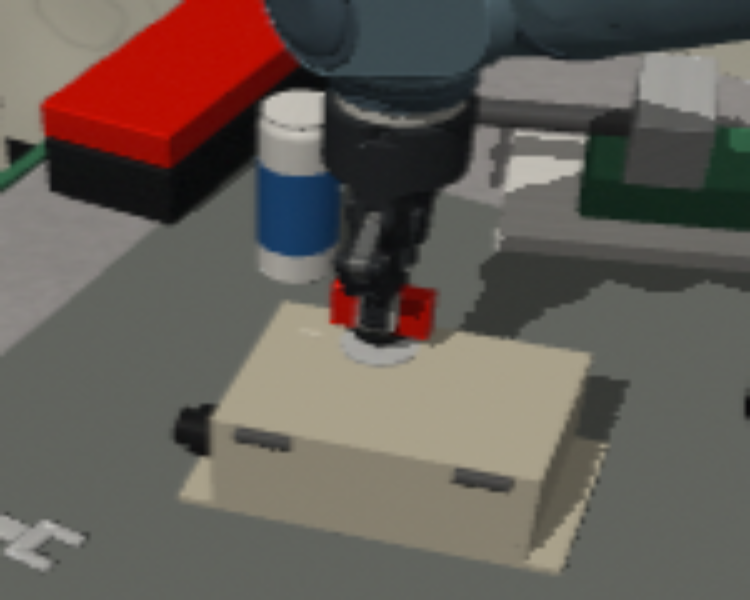

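Request:
carry_out(
  deltas=[
    {"x":0,"y":0,"z":2,"wx":0,"wy":0,"wz":0,"jaw":0},
    {"x":0,"y":0,"z":2,"wx":0,"wy":0,"wz":0,"jaw":0},
    {"x":0,"y":0,"z":2,"wx":0,"wy":0,"wz":0,"jaw":0},
    {"x":0,"y":0,"z":2,"wx":0,"wy":0,"wz":0,"jaw":0},
    {"x":0,"y":0,"z":1,"wx":0,"wy":0,"wz":0,"jaw":0},
    {"x":0,"y":0,"z":0.5,"wx":0,"wy":0,"wz":0,"jaw":0},
  ],
)

```text
time_s: 22.55
tool_pos: [0.5915, -0.1843, 0.1735]
orientation: [3.14, 0.002, 1.758]
ft_force: [0.1, -4.9, 8.3]
grip_width: 0.0133
```

```bash
python3 - <<'E'
from h import *
s=get_obs();print(s['time_s'],s['ft_force'],s['ft_torque'],s['grip_width'],s['tool_pos'])
E
```

```text
22.55 [ 0.07933413 -4.9453139   8.26261342] [-0.78075281  0.25334563  0.00288211] 0.013308464013823565 [ 0.59150636 -0.184327    0.17350491]
```

Request:
carry_out(
  deltas=[
    {"x":0,"y":0,"z":0.5,"wx":0,"wy":0,"wz":2,"jaw":0},
    {"x":0,"y":0,"z":0,"wx":0,"wy":0,"wz":6,"jaw":0},
    {"x":0,"y":0,"z":0,"wx":0,"wy":0,"wz":6,"jaw":0},
  ],
)

```text
time_s: 22.85
tool_pos: [0.5915, -0.1843, 0.1732]
orientation: [3.14, 0.002, 1.509]
ft_force: [-1.0, -5.0, 8.4]
grip_width: 0.0129
```

```bash
python3 - <<'E'
from h import *
s=get_obs();print(s['time_s'],s['ft_force'],s['ft_torque'],s['grip_width'],s['tool_pos'],s['orientation'])
E
```

```text
22.85 [-0.98530088 -5.03230186  8.43948436] [-0.72008368  0.18409119 -0.0043338 ] 0.012914687525706887 [ 0.59153395 -0.18430217  0.17318066] [3.13952403e+00 1.87375636e-03 1.50904967e+00]
```

Request:
carry_out(
  deltas=[
    {"x":0,"y":0,"z":0,"wx":0,"wy":0,"wz":7,"jaw":0},
    {"x":0,"y":0,"z":0,"wx":0,"wy":0,"wz":7,"jaw":0},
    {"x":0,"y":0,"z":0,"wx":0,"wy":0,"wz":7,"jaw":0},
    {"x":0,"y":0,"z":0,"wx":0,"wy":0,"wz":7,"jaw":0},
    {"x":0,"y":0,"z":0,"wx":0,"wy":0,"wz":7,"jaw":0},
    {"x":0,"y":0,"z":0,"wx":0,"wy":0,"wz":7,"jaw":0},
  ],
)

```text
time_s: 23.45
tool_pos: [0.5916, -0.1843, 0.1733]
orientation: [3.138, -0.0, 0.775]
ft_force: [-1.1, -4.4, 8.6]
grip_width: 0.0129
```

Request:
carry_out(
  deltas=[
    {"x":0,"y":0,"z":0,"wx":0,"wy":0,"wz":7,"jaw":0},
    {"x":0,"y":0,"z":0,"wx":0,"wy":0,"wz":7,"jaw":0},
    {"x":0,"y":0,"z":0,"wx":0,"wy":0,"wz":7,"jaw":0},
    {"x":0,"y":0,"z":0,"wx":0,"wy":0,"wz":7,"jaw":0},
    {"x":0,"y":0,"z":0,"wx":0,"wy":0,"wz":6,"jaw":0},
    {"x":0,"y":0,"z":0,"wx":0,"wy":0,"wz":0,"jaw":0},
  ],
)

```text
time_s: 24.05
tool_pos: [0.5917, -0.1844, 0.1733]
orientation: [3.139, -0.002, 0.185]
ft_force: [-0.3, -4.0, 8.4]
grip_width: 0.0131
```

```bash
python3 - <<'E'
from h import *
s=get_obs();print(s['time_s'],s['ft_force'],s['ft_torque'],s['grip_width'],s['tool_pos'],s['orientation'])
E
```

```text
24.05 [-0.32902507 -3.96026702  8.36042912] [-8.35237831e-01  1.19676183e-01  2.73845653e-04] 0.013107611929655769 [ 0.59169835 -0.18439094  0.17332463] [ 3.13880735e+00 -2.11330287e-03  1.85009174e-01]
```

Request:
carry_out(
  deltas=[
    {"x":0,"y":0,"z":-2,"wx":0,"wy":0,"wz":0,"jaw":0},
    {"x":0,"y":0,"z":-2,"wx":0,"wy":0,"wz":0,"jaw":0},
    {"x":0,"y":0,"z":-2,"wx":0,"wy":0,"wz":0,"jaw":0},
    {"x":0,"y":0,"z":0,"wx":0,"wy":0,"wz":0,"jaw":0},
  ],
)

```text
time_s: 24.45
tool_pos: [0.5917, -0.1844, 0.1791]
orientation: [3.139, -0.002, 0.187]
ft_force: [0.0, -4.6, 6.0]
grip_width: 0.0126
```

Request:
carry_out(
  deltas=[
    {"x":0,"y":0,"z":0,"wx":0,"wy":0,"wz":0,"jaw":0.2},
    {"x":0,"y":0,"z":0,"wx":0,"wy":0,"wz":0,"jaw":0.35},
    {"x":0,"y":0,"z":0,"wx":0,"wy":0,"wz":0,"jaw":0.45},
    {"x":0,"y":0,"z":-5,"wx":0,"wy":0,"wz":0,"jaw":0.45},
    {"x":0,"y":0,"z":-20,"wx":0,"wy":0,"wz":0,"jaw":0.45},
    {"x":0,"y":0,"z":-40,"wx":0,"wy":0,"wz":0,"jaw":0.45},
    {"x":0,"y":0,"z":-40,"wx":0,"wy":0,"wz":0,"jaw":0.45},
    {"x":-20,"y":0,"z":-40,"wx":0,"wy":0,"wz":0,"jaw":0.45},
    {"x":-40,"y":0,"z":0,"wx":0,"wy":0,"wz":0,"jaw":0.45},
    {"x":-40,"y":0,"z":0,"wx":0,"wy":0,"wz":0,"jaw":0.45},
    {"x":-40,"y":0,"z":0,"wx":0,"wy":0,"wz":0,"jaw":0.45},
    {"x":-40,"y":0,"z":0,"wx":0,"wy":0,"wz":0,"jaw":0.45},
  ],
)

```text
time_s: 25.65
tool_pos: [0.4125, -0.2166, 0.3227]
orientation: [-3.141, -0.0, 0.188]
ft_force: [-0.0, -0.5, 1.7]
grip_width: 0.0386
```

```bash
python3 wing.py 13
```

```text
25.65 [-0.03525885 -0.53992907  1.7395528 ] [ 0.41247781 -0.21659441  0.32269578] [-3.14136370e+00 -1.12496806e-04  1.87586468e-01] [-7.27728054e-01 -2.20745261e-01  1.99325811e+00  2.33470403e-04
  1.36919274e+00 -9.15361298e-01]
top 127 wing min/max [[0.0192, -0.0637, 0.0998], [0.0365, -0.0092, 0.1383]]
 top face 98 (26.239818572998047, -36.595943450927734) (13.89841365814209, 54.53647994995117) 0.52449631690979 z 0.1341664032170896 mean [ 0.0258 -0.0326  0.134 ]
 lid plane z, slope [ 0.08501209 -0.00549963] 3892 x,y range [[-0.0871, -0.0652], [0.0897, 0.0638]]
side 135 wing min/max [[0.0177, -0.0607, 0.1029], [0.032, -0.0079, 0.1381]]
 top face 60 (24.462360382080078, -34.893898010253906) (13.539034843444824, 51.99065017700195) 0.4745039939880371 z 0.13506949557522863 mean [ 0.0237 -0.0304  0.1351]
 lid plane z, slope [ 0.08578556 -0.02478775] 2285 x,y range [[-0.0898, -0.0655], [0.0882, 0.0651]]
```

View pics/w13.png

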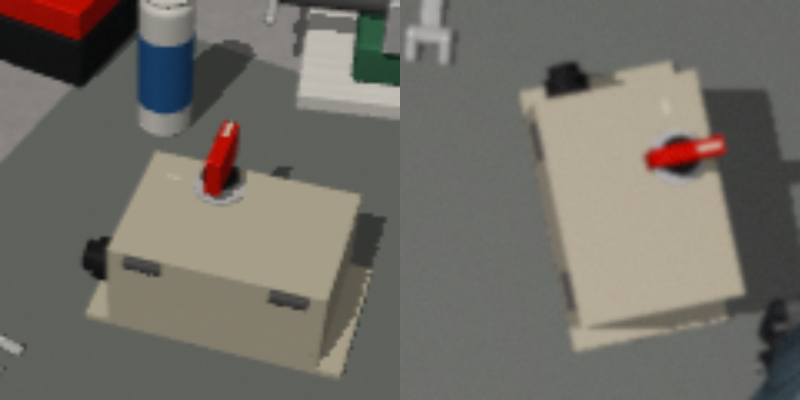

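Request:
carry_out(
  deltas=[
    {"x":0,"y":0,"z":0,"wx":0,"wy":0,"wz":0,"jaw":0.45},
    {"x":0,"y":0,"z":0,"wx":0,"wy":0,"wz":0,"jaw":0.45},
    {"x":0,"y":0,"z":0,"wx":0,"wy":0,"wz":0,"jaw":0.45},
  ],
)

```text
time_s: 26.05
tool_pos: [0.4147, -0.2168, 0.3228]
orientation: [-3.141, -0.0, 0.188]
ft_force: [-0.6, 0.5, -0.4]
grip_width: 0.0383
```

```bash
python3 - <<'E'
from rig import job
print(job.hand_in())
E
```

```text
the job is handed in; nothing more can be done
None
```

The partition is standing in the box, the cover is shut and the stud is locked. I handed the job in at about 26 s, and it returned no verdict.

I pulled the partition out of the rack along its slope, turned it upright and lowered it into the guide slot until it met the floor. I then pushed the cover shut with the closed fingertips. Last, I gripped the red wing, pressed it in about 9–10 mm, turned it 90° clockwise, let it spring back and released it.

**Last checks:**
- **Partition:** checked before the cover closed. Its top edge was at about 74 mm (75 expected seated), it sat about 1 mm off the slot in x, and its +y end was about 2 mm past centred. The lowering stopped about 2 mm earlier than I predicted from the grip, but the camera height agrees with it being seated.
- **Cover:** lies flat on the rim, with its face at about 85–86 mm in both views. It stopped hard under about 12 N.
- **Stud:** the wing lies across the hinge direction to within 0.5° in both views. It sits 2.6–3.4 mm lower than at the start, which matches the catch (about 3 mm) and not the half-way position (7 mm).
- **Other:** the gripper is open and clear, with no meaningful wrist force. I saw no bystander moved in the pictures, but I did not measure them at the end.

The two cameras disagreed by about 2 mm on where the box is, so I used an average of the two.

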